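# Clear the inspection belt and show the geared shaft to the camera

## Task

Loose blocks on the stopped belt crowd the geared shaft in its nest: with the pusher, not with the fingers, sweep all three blocks along the belt into the catch tray at its end, and stand the pusher back on the bench. Then lift the shaft out of the nest and hold it in the air in front of the inspection camera, its gear end facing straight into the lens and centred on it, with the face of the gear about 12 cm from the glass. Finish while still holding it there, and leave the camera and the other things as they are.

Things in the scene. Friction and masses are not known exactly. Their poses are not given: they have to be found in the camera images.
- conveyor: short fixed model conveyor, 260 mm long, 165 mm wide. Origin at bench height under its middle; x runs along the belt towards the catch tray (the sweep direction), y across, z up. Belt top 50 mm above the bench, x = -130 to +130 mm. The lane for sweeping is 85 mm wide, from the nest bar (side face y = -30 mm) to a guide rail (inner face y = +55 mm, 21 mm high over the belt), open at both ends
- lane_start (a point): middle of the lane, on the belt top at its entry end (axes as the conveyor's)
- lane_end (a point): middle of the lane, on the belt top at its tray end, where pieces fall off into the tray (axes as the conveyor's)
- tray_in (a point): middle of the floor of the catch tray, an open steel box fixed to the lane's end: inside 102 mm (along x) by 127 mm (along y), rim 45 mm over the bench, floor about 5 mm over the bench (axes as the conveyor's)
- block0: loose grey building block with black grooves, 28 x 24 mm and 30 mm tall, 20 g, on the belt. Origin at the centre of its underside
- block1: another such block
- block2: another such block
- block0_mid (a point): middle of block0, 15 mm above its underside
- block1_mid (a point): middle of block1
- block2_mid (a point): middle of block2
- pusher: hand pusher standing on the bench, about 200 g: foot 34 mm (x) by 70 mm (y), 32 mm tall, aluminium with a rubber sole; on it an upright wooden grip 24 mm (x) by 36 mm (y), from 32 to 82 mm above the sole, taken from above. Origin at the centre of the underside, z up. Either broad face (+x or -x) serves for pushing
- shaft: steel shaft 14 mm in diameter, 120 mm long, with a black toothed gear (30 mm in diameter, 15 mm thick) on one end, about 100 g. Lies level in the nest, along the belt, axis 34 mm above the belt top, gear at the belt's entry end; lifts straight up. Origin on the axis at the middle of the 120 mm; x axis points along the shaft to the gear. Centre of mass about 12 mm from the origin towards the gear
- nest (a point): on the axis of the nest, midway between its cradles, 84 mm above the bench (axes as the conveyor's). The nest bar under it runs the whole length, 30 mm wide and 8 mm high over the belt, centred on y = -45 mm of the conveyor; on it two V-cradles, each 6 mm thick, 42 mm either side of the middle. Between them the shaft is free on both sides, and 19 mm clear under it to the bar
- gear_face (a point): centre of the outer face of the gear, 75 mm from the shaft's origin along its x axis (axes as the shaft's)
- tail (a point): centre of the other, plain end of the shaft, 60 mm from the origin along -x (axes as the shaft's)
- camera_stand: inspection camera on an upright 30 mm aluminium column, 346 mm tall, with a 110 mm square foot, fixed to the bench. Origin under the column. The camera's height and downward tilt are set differently each time
- lens (a point): centre of the lens glass (26 mm across) of the inspection camera; x axis points out of the lens along the line of sight, y level, z roughly up. The lens looks 5 to 26 degrees below level. The camera head (44 x 40 x 40 mm, barrel 34 mm in diameter and 28 mm long) lies behind this point; it yields if pushed hard. How the shaft is turned about its own axis does not matter
- disc0: bystander: black plastic disc, 40 mm in diameter, 22 mm tall, origin under its centre
- disc1: bystander: another such disc
- spare_gear: bystander: loose black gear lying flat, 42 mm in diameter, 12 mm tall, origin under its centre
- spare_shaft: bystander: steel shaft 14 mm in diameter, 120 mm long, without a gear, with two square black 18 mm collars, lying on the bench; origin at bench height under its middle, x along it
- screwdriver: bystander: screwdriver lying on the bench, x along it to the tip
- relay: bystander: grey relay module, 70 x 22 x 55 mm, origin under its centre
- profile_offcut: bystander: offcut of aluminium profile, 90 x 30 x 30 mm, lying along its x, origin under its centre
There are look-alikes about, which are no part of the job. What is shaped like the block1 but pink is not meant. What is shaped like the shaft but green is not meant.

How it is judged:
On the way, in this order (a step that is already met when the one before it is completed fails the run):
1. the pusher is in the hand and down in the belt's lane (contact force between the fingers and pusher above 1 N and x of pusher in the frame of conveyor between -0.2 and 0.2 m and y of pusher in the frame of conveyor between -0.04 and 0.06 m and z of pusher in the frame of conveyor between 0.045 and 0.075 m), for 0.1 s.
2. all three blocks lie in the catch tray (x of block0_mid in the frame of tray_in between -0.052 and 0.052 m and y of block0_mid in the frame of tray_in between -0.065 and 0.065 m and z of each of block0_mid, block1_mid, block2_mid in the frame of tray_in below 0.052 m and x of block1_mid in the frame of tray_in between -0.052 and 0.052 m and y of block1_mid in the frame of tray_in between -0.065 and 0.065 m and x of block2_mid in the frame of tray_in between -0.052 and 0.052 m and y of block2_mid in the frame of tray_in between -0.065 and 0.065 m), for 0.2 s.
3. the pusher stands upright on the bench, let go (height (world z) of pusher below 0.012 m and angle between pusher's own z axis and vertical below 0.2 rad and contact force between the fingers and pusher below 0.1 N), for 0.2 s.
At the end, for the whole second after the job is handed in: Shaft still, in the fingers only; gear face 95 to 145 mm from the lens along its line of sight, within 16 mm of that line level and upright, gear towards the lens, axis within 0.2 rad of the line; all three blocks in the tray; pusher upright on the bench, let go (all of step 2 and all of step 3 and x of gear_face in the frame of lens between 0.095 and 0.145 m and y of gear_face in the frame of lens between -0.016 and 0.016 m and z of gear_face in the frame of lens between -0.016 and 0.016 m and angle between the x axis of shaft and the x axis of lens, either way round below 0.2 rad and x of tail in the frame of lens above 0.2 m and contact force between the fingers and shaft above 1 N and contact force between shaft and conveyor below 0.1 N and contact force between shaft and pusher below 0.1 N and contact force between shaft and camera_stand below 0.1 N and linear speed of shaft below 0.02 m/s and height (world z) of gear_face above 0.1 m); the arm keeps its last pose, push and grip.
It fails at once if the hand touches a block (contact force between any of the fingers, the arm and block0 above 1 N or contact force between any of the fingers, the arm and block1 above 1 N or contact force between any of the fingers, the arm and block2 above 1 N).
It fails at once if the shaft is lifted out before the blocks are in the tray (z of shaft in the frame of nest above 0.03 m and not ((x of block0_mid in the frame of tray_in between -0.052 and 0.052 m and y of block0_mid in the frame of tray_in between -0.065 and 0.065 m and z of block0_mid in the frame of tray_in below 0.052 m) and (x of block1_mid in the frame of tray_in between -0.052 and 0.052 m and y of block1_mid in the frame of tray_in between -0.065 and 0.065 m and z of block1_mid in the frame of tray_in below 0.052 m) and (x of block2_mid in the frame of tray_in between -0.052 and 0.052 m and y of block2_mid in the frame of tray_in between -0.065 and 0.065 m and z of block2_mid in the frame of tray_in below 0.052 m))).
It fails at once if the camera is pushed out of its setting (distance of lens from where it was at the start of the episode above 0.008 m).
It fails at once if a bystander is moved more than 3 cm (distance of any of disc0, disc1, spare_gear, spare_shaft, screwdriver, relay, profile_offcut from where it was at the start of the episode above 0.03 m).
It also fails if it takes over 61 s, if anything falls off the work surface, if the arm or the gripper's body presses on something with over 40 N, if the wrist force passes 120 N, or if a joint passes its speed limit or range.

## Robot

A 7-joint arm with a two-finger parallel gripper is mounted at the origin on the work surface. World frame = base frame: x ahead of the robot, y to its left, z up, the work surface at z = 0. Lengths are in m, angles in rad, forces in N, time in s.
With the tool pointing down it reaches from about 0.4 to 0.85 m from the base axis. Payload 10.4 kg.
Tool frame: the origin (TCP) lies between the finger pads; the fingertips stand 14 mm ahead of it and the grasp point (between the pads) lies 5 mm behind it; z points along the fingers, y is the line along which they close (so a half turn about z gives the same grasp; the last joint's range is limited). The gripper opens to 85 mm and grips with 20 to 120 N. Pads are 22 mm wide; open, the fingers measure 114 mm over their backs; the gripper's body (76 mm by 85 mm) begins 54 mm behind the grasp point. The pads swing forward as they close: fully open they stand 13 mm farther back than shut.
Start: joints at [-1.295, 0.332, -0.065, 1.46, 0.022, 1.35, -0.088], TCP at [0.184, 0.597, 0.211] pointing down, gripper open.
Joint ranges: [-2.6, 2.6], [-0.5, 2.12], [-1.47, 1.34], [0.16, 2.42], [-1.27, 4.41], [0.06, 2.06], [-2.6, 2.6]. Speed limits (rad/s): [2.22, 2.22, 2.79, 2.79, 3.14, 3.14, 3.14].

## Interface

Orientations are given as a unit quaternion [w, x, y, z].
In Python, from cell import sensors, optics, job gives the robot as it stands.
- The arm moves only by the tool move_arm, never from a script. Its argument "deltas" is a list of rows, each a list of 5 numbers: the shift along the world's x, y, z in cm, then the turn about the world's z in degrees, then the finger opening in cm, from 0 to 8.54. In form: [[x, y, z, spin, claw], ...]. A call has exactly 10 rows; each row shifts and turns the commanded pose from where the row before left it; what a row does not reach is not made up. A row lasts 1/10 s, in which the tool goes at most 50 mm and 8.59 degrees, less where a joint would pass 70% of its speed; a pose out of reach is approached as far as the arm can. A call with a gripper value outside its range is refused whole. The fingers move at their own pace and stop on an object; "force" is the grip in N (left out, the last holds). Time passes only in rows, so rows that do not move let the fingers close, or fill a call up. It gives the time, the measured TCP pose, the force, the opening and the grip force at its end, in the units of the state.
- sensors.state(): the state, without advancing time (a new reading comes with each control period).
- optics.grab_frame(name): name is "side" or "top"; returns the picture (400x640x3 uint8, red, green, blue); there is no depth.
- optics.camera_params(name): a dict with "K" (3x3 intrinsics, pixels), "cam_to_world" (4x4, takes a point from camera to world coordinates). Camera axes: x right, y down, z forward; pixel columns grow to the right and rows downward; lengths in m; the calibration is good to about 2 mm. A picture is of the moment at which its call begins. camera_params takes no time and is no camera call.
- job.hand_in(): hands the job in; it is judged then, once.
The state is a dict: "time_s": time; "joint_positions": joint angles; "joint_velocities": joint speeds; "joint_efforts": joint torques, N m; "tcp_pos": TCP position; "orientation": TCP orientation; "contact_force": force on the tool from outside, world axes, zero at the start; "torque": the same for the moment, N m; "width": finger opening in m; "grip_force": force on a finger pad.
Only numpy, scipy, OpenCV 4.12 (cv2) and the standard library are available. Lean on these libraries where they do the work, as an engineer would, in place of code of your own. Each camera call takes 0.05 s, during which the arm holds its last target. There are 200 camera calls.

## Working session

There is one attempt and no reset: what is moved stays moved. The work goes in short steps, Python scripts to look and compute and a tool call to move; the robot and the scene stay as the last step left them, time stands still between calls to the robot, and variables do not carry over. Pictures are saved under pics/ and viewed, at most 10 in all, crops included, and the job is handed in when it is done.

Besides the shell and the picture viewer there is one more tool, called after "Request:" by a JSON object that holds its "op" and its "data". move_arm: Moves the arm, as the interface text tells. Its arguments: {"type":"object","properties":{"deltas":{"type":"array","items":{"type":"array","items":{"type":"number"}}},"force":{"type":"number"}},"required":["deltas"]}

```bash
mkdir -p pics
cat > h.py <<'E'
import numpy as np, cv2
from cell import sensors, optics, job
def grab(n,f=None):
    im=optics.grab_frame(n)
    if f: cv2.imwrite(f'pics/{f}.png',im[:,:,::-1])
    return im
def ray(n,uv):
    p=optics.camera_params(n);T=np.array(p['cam_to_world']);K=np.array(p['K'])
    d=T[:3,:3]@np.linalg.solve(K,[uv[0],uv[1],1.]);return T[:3,3],d
def onz(n,uv,z):
    o,d=ray(n,uv);return o+d*(z-o[2])/d[2]
def tri(a,b):
    (o1,d1),(o2,d2)=ray('side',a),ray('top',b)
    d1=d1/np.linalg.norm(d1);d2=d2/np.linalg.norm(d2)
    s=np.linalg.lstsq(np.stack([d1,-d2],1),o2-o1,rcond=None)[0]
    p,q=o1+s[0]*d1,o2+s[1]*d2;return (p+q)/2,np.linalg.norm(p-q)
def proj(n,P):
    p=optics.camera_params(n);T=np.linalg.inv(np.array(p['cam_to_world']));c=np.array(p['K'])@(T[:3,:3]@P+T[:3,3]);return c[:2]/c[2]
E
python3 - <<'E'
from h import *
for n in('side','top'):
    grab(n,n+'0');p=optics.camera_params(n);print(np.round(p['K'],1),np.round(p['cam_to_world'],3))
print(sensors.state())
E
```

```text
[[364.2   0.  318.3]
 [  0.  364.2 201.1]
 [  0.    0.    1. ]] [[ 0.96  -0.197  0.199  0.292]
 [-0.28  -0.68   0.678 -0.76 ]
 [ 0.002 -0.706 -0.708  0.912]
 [ 0.     0.     0.     1.   ]]
[[484.5   0.  319.1]
 [  0.  484.5 192.1]
 [  0.    0.    1. ]] [[-0.008 -0.992  0.127  0.352]
 [-1.     0.007 -0.005 -0.073]
 [ 0.004 -0.127 -0.992  1.539]
 [ 0.     0.     0.     1.   ]]
{'time_s': 0.1, 'joint_positions': array([-1.2946151 ,  0.33281491, -0.06470217,  1.46084949,  0.02161014,
        1.3498766 , -0.08847418]), 'joint_velocities': array([ 0.00179125, -0.00145094, -0.00157156, -0.00450905,  0.00024527,
       -0.00013943, -0.00202776]), 'joint_efforts': array([ 6.26241617e-04, -6.26739335e+01,  4.86512657e-02, -3.92431605e+01,
        1.62988849e-02,  6.92744696e-03, -1.04113548e-05]), 'tcp_pos': array([0.18387454, 0.59697364, 0.21029536]), 'orientation': array([-6.12553434e-05,  1.48811228e-01,  9.88865424e-01, -6.23267445e-04]), 'contact_force': array([ 0.96702282, -0.56031991, -0.1659389 ]), 'torque': array([-0.0178059 ,  0.06538815,  0.01680528]), 'grip_force': 0.0, 'width': 0.08550423558008981}
```

View pics/side0.png

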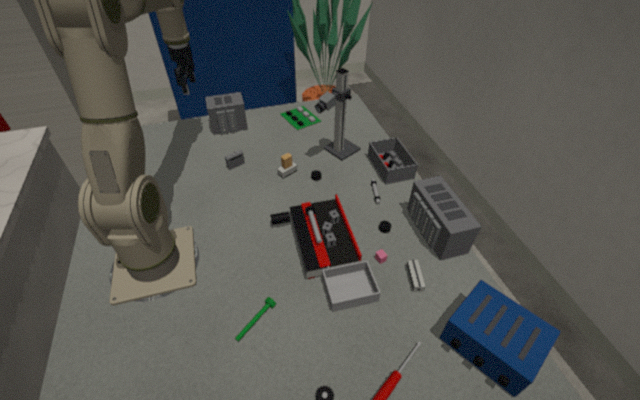

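View pics/top0.png

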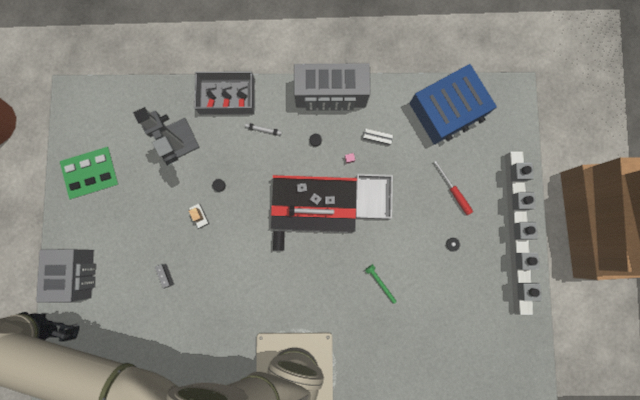

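The side view shows the conveyor at about (325,235), the tray at (350,285), the pusher with its wooden grip at (287,165), and the camera stand at (340,120). In the top view the conveyor spans (271–357,176–232) with the belt running to the right. The blocks are at about (302,187), (316,199) and (330,199), the gear at (283,212), the pusher at (198,214), and the camera head at (145,117). The pink block (349,158) and the green shaft (380,283) are look-alikes. I'll confirm this in an enlarged crop.

Run:
```python
import cv2,numpy as np
s=cv2.imread('pics/side0.png');t=cv2.imread('pics/top0.png')
def c(im,x,y,w,h,W,H): return cv2.resize(im[y:y+h,x:x+w],(W,H),interpolation=cv2.INTER_CUBIC)
a=np.vstack([c(s,280,185,100,75,400,300),c(s,270,65,100,75,400,300)])
b=np.vstack([c(t,265,165,100,75,400,300),c(t,125,95,100,75,400,300)])
b2=c(t,180,195,40,40,120,120); b[480:600,280:400]=b2
cv2.imwrite('pics/m1.png',np.hstack([a,b]))
```

```text
(no output)
```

View pics/m1.png

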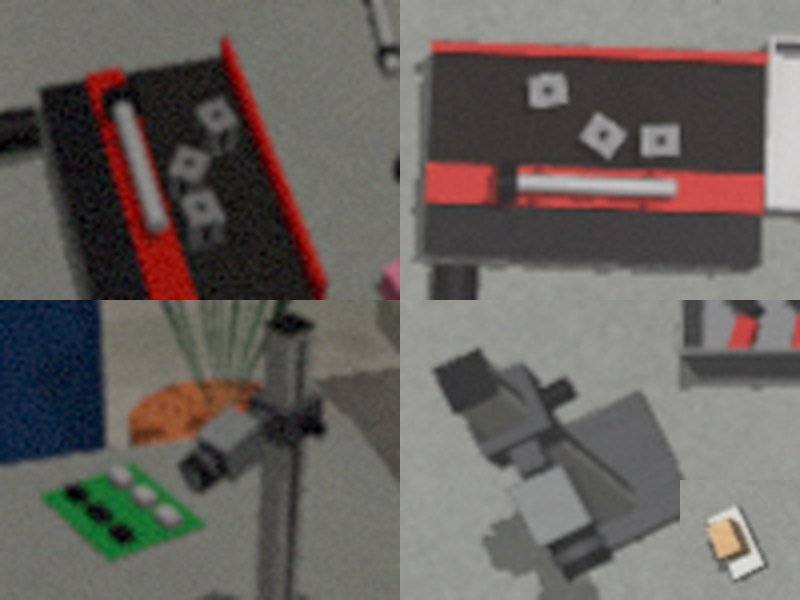

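The crop confirms three grey blocks in the lane, the geared shaft at the belt's entry end (left in the top view), the pusher as a white foot with a wooden grip, and the inspection head pointing down-right in the top image. Now I'll measure.

```bash
cat > meas.py <<'E'
from h import *
t=cv2.imread('pics/top0.png');s=cv2.imread('pics/side0.png')
def mask(im,lo,hi,box,hsv=True):
    m=cv2.inRange(cv2.cvtColor(im,cv2.COLOR_BGR2HSV),np.array(lo),np.array(hi));o=np.zeros_like(m);x,y,X,Y=box;o[y:Y,x:X]=m[y:Y,x:X];return o
def comps(m,a=6):
    n,l,st,c=cv2.connectedComponentsWithStats(m);return [(st[i,4],c[i].round(1),cv2.minAreaRect(np.argwhere(l==i)[:,::-1].astype(np.float32))) for i in range(1,n) if st[i,4]>=a]
def w(uv,z,n='top'): return onz(n,uv,z)[:2].round(4)
print('RED')
red=mask(t,(0,120,80),(8,255,255),(262,165,360,240))|mask(t,(172,120,80),(180,255,255),(262,165,360,240))
for a,c,r in comps(red,20): print(a,c,[w(p,.071 if c[1]<190 else .058) for p in cv2.boxPoints(r)],r[1])
print('wood')
m=mask(t,(8,60,120),(25,255,255),(180,195,220,235))
for a,c,r in comps(m): print(a,c,w(c,.082),np.round(cv2.boxPoints(r),1).tolist())
print('white foot')
m=mask(t,(0,0,185),(180,60,255),(180,195,220,235))
for a,c,r in comps(m): print(a,c,[w(p,.032) for p in cv2.boxPoints(r)])
print('blocks')
m=mask(t,(0,0,110),(180,60,255),(275,180,355,207))
for a,c,r in comps(m): print(a,c,w(c,.08),r[2])
print('shaft')
m=mask(t,(0,0,130),(180,60,255),(285,205,345,218))
for a,c,r in comps(m): print(a,c,[w(p,.084) for p in cv2.boxPoints(r)])
print('tray')
m=mask(t,(0,0,150),(180,60,255),(352,170,400,225))
for a,c,r in comps(m,50): print(a,c,w(c,.03),[w(p,.045) for p in cv2.boxPoints(r)])
g=cv2.cvtColor(t,cv2.COLOR_BGR2GRAY)
print('foot corners',[w(p,0.01) for p in [(185,118),(199,138),(165,165)]])
for nm,a,b in [('coltop',(270+285/4,65+20/4),(141,115)),('barrel end',(270+200/4,65+172/4),(125+188/4,95+262/4)),('head',(270+228/4,65+140/4),(125+150/4,95+210/4))]:
    print(nm,*[np.round(v,4) for v in tri(a,b)])
E
python3 meas.py
```

```text
RED
225 [315.1 177.7] [array([0.5863, 0.0607]), array([0.5945, 0.0605]), array([ 0.5832, -0.1943]), array([ 0.575 , -0.1938])] (83.12818908691406, 2.664839506149292)
185 [279.4 210.3] [array([0.503 , 0.0674]), array([0.5026, 0.0152]), array([0.4718, 0.0152]), array([0.4722, 0.0672])] (10.0, 17.0)
434 [329.2 212.3] [array([ 4.687e-01, -1.000e-04]), array([ 0.5011, -0.0012]), array([ 0.4932, -0.1914]), array([ 0.4609, -0.1898])] (61.9982795715332, 10.536319732666016)
wood
101 [194.3 214. ] [0.4749 0.2958] [[188.10000610351562, 210.3000030517578], [197.60000610351562, 206.60000610351562], [201.89999389648438, 217.1999969482422], [192.39999389648438, 221.0]]
white foot
96 [199.7 216.3] [array([0.499 , 0.3254]), array([0.5123, 0.2967]), array([0.4517, 0.2675]), array([0.4385, 0.2961])]
blocks
69 [301.4 187.1] [ 0.5548 -0.0268] 90.0
66 [315.3 198.4] [ 0.5199 -0.0688] 33.690067291259766
69 [329.7 199.8] [ 0.5153 -0.1124] 90.0
shaft
165 [314.4 210.8] [array([ 0.4779, -0.0042]), array([ 0.4913, -0.0047]), array([ 0.4862, -0.1223]), array([ 0.4729, -0.1216])]
tray
1904 [377.3 196.7] [ 0.5297 -0.2632] [array([ 0.4437, -0.1814]), array([ 0.6125, -0.1841]), array([ 0.6115, -0.3312]), array([ 0.4426, -0.3264])]
foot corners [array([0.7932, 0.3519]), array([0.7266, 0.305 ]), array([0.6389, 0.4116])]
coltop [0.7044 0.3701 0.346 ] 0.0005
barrel end [0.6104 0.3185 0.2435] 0.0061
head [0.6431 0.3412 0.2569] 0.0052
```

Run:
```python
import cv2,numpy as np
s=cv2.imread('pics/side0.png');t=cv2.imread('pics/top0.png')
def c(im,x,y,w,h,W,H): return cv2.resize(im[y:y+h,x:x+w],(W,H),interpolation=cv2.INTER_CUBIC)
b=lambda im:np.clip(im.astype(float)*1.7,0,255).astype(np.uint8)
cv2.imwrite('pics/m2.png',np.hstack([b(c(s,310,80,40,60,400,600)),b(c(t,145,120,40,60,400,600))]))
```

```text
(no output)
```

View pics/m2.png

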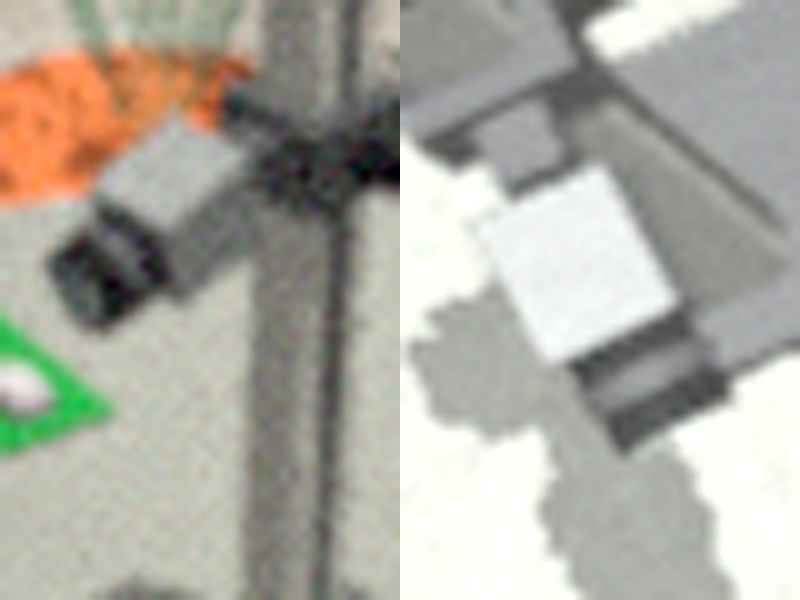

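Side crop: the top face of the head spans (328,92), (335,95.5), (326.5,102.3) and (319.7,98.5), with the barrel front at about (318,110). Top crop: the same face spans (153,143), (164.5,136.5), (173,150.5) and (160.5,156), and the front rim of the barrel is at about (172.8,161.8).

Run:
```python
from h import *
S=[(310+18,80+12),(310+25,80+15.5),(310+9.7,80+18.5),(310+16.5,80+22.3)]
T=[(145+8,120+23),(145+19.5,120+16.5),(145+16,120+35.8),(145+28,120+30.5)]
P=[]
for a,b in zip(S,T):
    p,e=tri(a,b);P.append(p);print(p.round(4),round(e,4))
P=np.array(P)
f=(P[2]+P[3]-P[0]-P[1])/2;l=(P[1]-P[0]+P[3]-P[2])/2
print('fwd',f,np.linalg.norm(f),'yaw',np.degrees(np.arctan2(f[1],f[0])),'tilt',np.degrees(np.arctan2(-f[2],np.hypot(*f[:2]))),'lat',l,np.linalg.norm(l),'perp yaw',np.degrees(np.arctan2(l[1],l[0])),'ctr',P.mean(0))
# predictions for several tilts
c=P.mean(0)
for yaw in (205,208,211,214):
  for tl in (10,15,20,25):
    y,tt=np.radians([yaw,tl]);u=np.array([np.cos(y)*np.cos(tt),np.sin(y)*np.cos(tt),-np.sin(tt)]);up=np.array([np.cos(y)*np.sin(tt),np.sin(y)*np.sin(tt),np.cos(tt)])
    lens=c-up*.020+u*(.022+.028)
    print(yaw,tl,lens.round(3),proj('side',lens).round(1),'rim',proj('top',lens+up*.017).round(1),'colOff',np.round((lens[:2]-[.7044,.3701])@[-np.sin(y),np.cos(y)],4))
```

```text
[0.6518 0.3606 0.2761] 0.0064
[0.6686 0.3308 0.2759] 0.0051
[0.6174 0.3415 0.2668] 0.0033
[0.6319 0.3097 0.2672] 0.0041
fwd [-0.0355766  -0.02007197 -0.00899802] 0.0418275311628778 yaw -150.5687342700818 tilt 12.42267528058893 lat [ 0.01569604 -0.03076683  0.0001046 ] 0.0345394652316173 perp yaw -62.97110078676505 ctr [0.64240999 0.33563736 0.27150153]
205 10 [0.601 0.316 0.243] [316.7 109. ] rim [171.6 162.7] colOff 0.005
205 15 [0.603 0.317 0.239] [317.3 109.7] rim [171.9 162.6] colOff 0.005
205 20 [0.606 0.319 0.236] [317.9 110.3] rim [172.1 162.3] colOff 0.005
205 25 [0.609 0.32  0.232] [318.6 110.8] rim [172.3 162. ] colOff 0.005
208 10 [0.602 0.314 0.243] [317.2 109.2] rim [172.5 162.2] colOff 0.0013
208 15 [0.604 0.315 0.239] [317.7 109.9] rim [172.7 162.1] colOff 0.0013
208 20 [0.607 0.317 0.236] [318.3 110.5] rim [172.9 161.9] colOff 0.0013
208 25 [0.61  0.318 0.232] [319. 111.] rim [173.  161.6] colOff 0.0013
211 10 [0.603 0.312 0.243] [317.7 109.5] rim [173.3 161.8] colOff -0.0024
211 15 [0.605 0.313 0.239] [318.2 110.2] rim [173.5 161.7] colOff -0.0024
211 20 [0.608 0.315 0.236] [318.8 110.8] rim [173.7 161.5] colOff -0.0024
211 25 [0.611 0.317 0.232] [319.4 111.3] rim [173.8 161.2] colOff -0.0024
214 10 [0.604 0.31  0.243] [318.2 109.7] rim [174.1 161.3] colOff -0.0061
214 15 [0.607 0.312 0.239] [318.7 110.4] rim [174.3 161.2] colOff -0.0061
214 20 [0.609 0.313 0.236] [319.2 111. ] rim [174.5 161. ] colOff -0.0061
214 25 [0.612 0.315 0.232] [319.8 111.4] rim [174.5 160.7] colOff -0.0061
```

Request:
{"op": "move_arm", "data": {"deltas": [[2.9,-3.0,0,-4.7,8.54],[2.9,-3.0,0,-4.7,8.54],[2.9,-3.0,0,-4.7,8.54],[2.9,-3.0,0,-4.7,8.54],[2.9,-3.0,0,-4.7,8.54],[2.9,-3.0,0,-4.7,8.54],[2.9,-3.0,0,-4.7,8.54],[2.9,-3.0,0,-4.7,8.54],[2.9,-3.0,0,-4.7,8.54],[2.9,-3.0,0,-4.7,8.54]], "force": 50}}

```text
time_s: 1.1
tcp_pos: [0.4748, 0.2959, 0.2109]
orientation: [-0.0, 0.532, 0.847, -0.0]
contact_force: [0.8, 0.7, 0.3]
width: 0.0855
grip_force: 0.0
```

Request:
{"op": "move_arm", "data": {"deltas": [[0,0,-4,0,8.54],[0,0,-4,0,8.54],[0,0,-3,0,8.54],[0,0,-2.5,0,8.54],[0,0,-1.9,0,8.54],[0,0,0,0,3],[0,0,0,0,3],[0,0,0,0,3],[0,0,0,0,3],[0,0,0,0,3]], "force": 60}}

```text
time_s: 2.1
tcp_pos: [0.4751, 0.2981, 0.0587]
orientation: [0.001, 0.531, 0.847, 0.002]
contact_force: [1.7, -1.2, 6.5]
width: 0.0327
grip_force: 59.1
```

Request:
{"op": "move_arm", "data": {"deltas": [[0,0,1,0,3],[0,0,3,0,3],[0,0,3,0,3],[0,0,3,0,3],[0,-2,0,-4,3],[0,-2,0,-4,3],[0,-2,0,-4,3],[0,-2,0,-4,3],[0,-1,0,-4,3],[0,0,0,0,3]]}}

```text
time_s: 3.1
tcp_pos: [0.4741, 0.2057, 0.1577]
orientation: [0.0, 0.671, 0.741, 0.0]
contact_force: [0.1, -0.4, -2.1]
width: 0.033
grip_force: 60.0
```

Run:
```python
from h import *
s=grab('side');t=grab('top')
st=sensors.state();print(st['tcp_pos'],st['width'],st['contact_force'])
a=proj('side',st['tcp_pos']).astype(int);b=proj('top',st['tcp_pos']).astype(int);print(a,b)
c=lambda im,p:cv2.resize(im[p[1]-40:p[1]+40,p[0]-40:p[0]+40],(400,400),interpolation=cv2.INTER_CUBIC)
cv2.imwrite('pics/g1.png',np.hstack([c(s,a),c(t,b)])[:,:,::-1])
```

```text
[0.47379056 0.20787338 0.15748574] 0.032768369483078874 [-0.49446327  0.1055445  -1.94273246]
[289 153] [218 212]
```

View pics/g1.png

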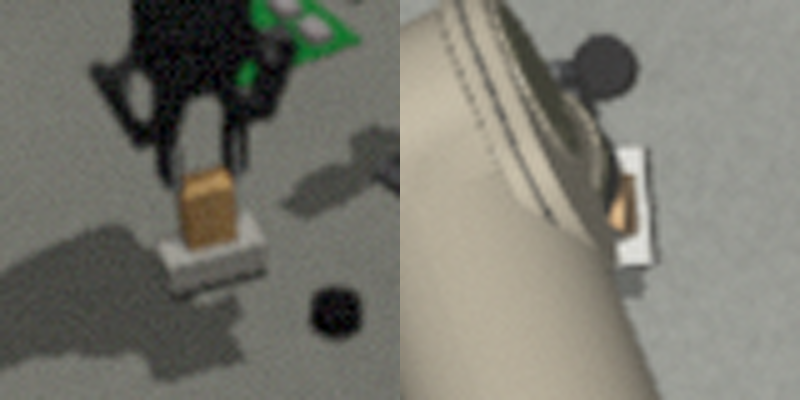

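Run:
```python
from h import *
st=sensors.state();p=st['tcp_pos'];a=np.radians(5.7-0.0)
q=st['orientation'];yaw=2*np.arctan2(q[2],q[1])-np.pi/2;print(np.degrees(yaw))
ey=np.array([np.cos(yaw),np.sin(yaw),0]);ex=np.array([ey[1],-ey[0],0])
for dz in (-.0587,-.0737,-.0887):
  f=lambda i,j,k:((proj('side',p+ex*i+ey*j+[0,0,dz+k])-[249,113])*5).round(0).tolist()
  print(dz,'woodtop',[f(i,j,.082) for i in(-.012,.012) for j in(-.018,.018)],'foot top',[f(i,j,.032) for i in(-.017,.017) for j in(-.035,.035)],'sole',[f(i,j,0) for i in(-.017,.017) for j in(-.035,.035)])
tip=p-[0,0,.014];print('tip',[((proj('side',tip+ey*j)-[249,113])*5).round() for j in(-.02,.02)])
```

```text
6.008802742082391
-0.0587 woodtop [[169.0, 170.0], [220.0, 158.0], [180.0, 190.0], [232.0, 178.0]] foot top [[148.0, 231.0], [244.0, 207.0], [163.0, 260.0], [261.0, 236.0]] sole [[151.0, 267.0], [245.0, 243.0], [166.0, 297.0], [262.0, 272.0]]
-0.0737 woodtop [[170.0, 188.0], [221.0, 176.0], [181.0, 209.0], [233.0, 196.0]] foot top [[149.0, 248.0], [244.0, 224.0], [165.0, 277.0], [261.0, 253.0]] sole [[153.0, 284.0], [246.0, 260.0], [168.0, 313.0], [263.0, 288.0]]
-0.0887 woodtop [[171.0, 206.0], [222.0, 194.0], [183.0, 226.0], [234.0, 214.0]] foot top [[151.0, 265.0], [245.0, 241.0], [166.0, 294.0], [262.0, 270.0]] sole [[154.0, 300.0], [247.0, 276.0], [169.0, 329.0], [263.0, 305.0]]
tip [array([175., 225.]), array([231., 212.])]
```

The overlay shows the pusher held firmly about 60 mm below the TCP, with no slip. Going to the lane entry.

Request:
{"op": "move_arm", "data": {"deltas": [[3.5,0,0,-4.2,3],[3.5,-2,0,-4.3,3],[0,-4,0,0,3],[0,-4,0,0,3],[0,-3,0,0,3],[0,-2.2,0,0,3],[0,0,0,0,3],[0,0,-2,0,3],[0,0,-1.0,0,3],[0,0,0,0,3]]}}

```text
time_s: 4.2
tcp_pos: [0.5429, 0.0565, 0.1255]
orientation: [-0.001, 0.722, 0.692, -0.001]
contact_force: [0.6, -0.6, -2.0]
width: 0.0328
grip_force: 60.5
```

Run:
```python
from h import *
s=grab('side');t=grab('top')
st=sensors.state();print(st['tcp_pos'],st['width'],st['contact_force'])
c=lambda im,x,y:cv2.resize(im[y:y+80,x:x+80],(400,400),interpolation=cv2.INTER_CUBIC)
cv2.imwrite('pics/g2.png',np.hstack([c(s,282,170),c(t,265,165)])[:,:,::-1])
```

```text
[0.54398839 0.05609132 0.12721421] 0.03288020261860156 [ 0.04261773  0.27619501 -2.65720899]
```

View pics/g2.png

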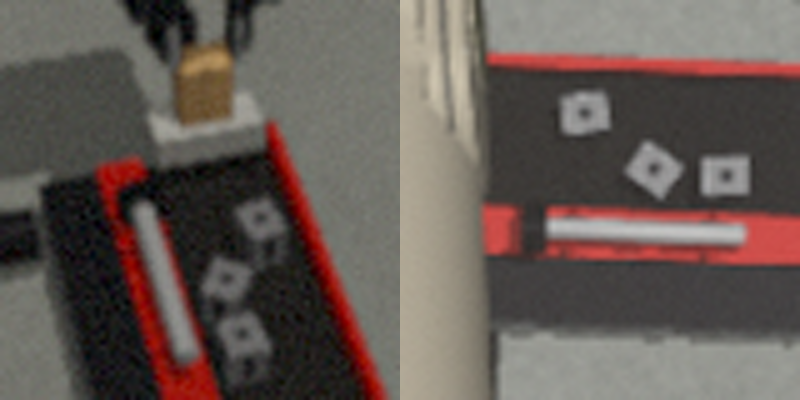

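The pusher is above the lane entry: foot front bottom corners at about (157,168) and (268,148) in the side crop, the rail starting at (270,125), and the bar's right edge from (145,165). The blocks are undisturbed. I'll check centring using the same view.

Run:
```python
from h import *
O=np.array([.527,-.064]);ex=np.array([-.044,-.999]);ey=np.array([.999,-.044])
def cv(x,y,z):
    p=onz('side',(282+x/5,170+y/5),z)[:2]-O;return np.round([p@ex,p@ey],4)
for z in(.064,.067):print('foot',cv(157,168,z),cv(268,148,z))
print('foot top',cv(150,112,.098),cv(262,90,.098))
print('foot topfront',cv(155,138,.098),cv(267,118,.098))
print('rail',cv(271,128,.071),cv(340,300,.071),cv(377,390,.071))
print('bar R',cv(147,165,.058),cv(218,395,.058),'barL',cv(97,170,.058),cv(165,395,.058))
```

```text
foot [-0.1091 -0.0204] [-0.1098  0.0551]
foot [-0.1062 -0.021 ] [-0.107   0.0542]
foot top [-0.127  -0.0206] [-0.13    0.0554]
foot topfront [-0.1029 -0.0229] [-0.1037  0.0515]
rail [-0.1208  0.06  ] [0.0328 0.06  ] [0.1031 0.0606]
bar R [-0.1191 -0.0249] [ 0.0752 -0.027 ] barL [-0.1224 -0.0578] [ 0.0679 -0.0571]
```

Request:
{"op": "move_arm", "data": {"deltas": [[0,0,-1.0,0,3],[0,0,-0.5,0,3],[0,0,0,0,3],[0,0,0,0,3],[0,-1.0,0,0,3],[-0.1,-1.0,0,0,3],[0,-1.0,0,0,3],[-0.1,-1.0,0,0,3],[0,-1.0,0,0,3],[0,0,0,0,3]]}}

```text
time_s: 5.3
tcp_pos: [0.5419, 0.0031, 0.1122]
orientation: [0.0, 0.724, 0.69, -0.0]
contact_force: [-0.0, -0.1, -1.7]
width: 0.0331
grip_force: 60.5
```

Request:
{"op": "move_arm", "data": {"deltas": [[0,-1.2,0,0,3],[-0.1,-1.2,0,0,3],[0,-1.2,0,0,3],[-0.1,-1.2,0,0,3],[-0.1,-1.2,0,0,3],[0,-1.2,0,0,3],[-0.1,-1.2,0,0,3],[0,-1.2,0,0,3],[-0.1,-1.2,0,0,3],[0,0,0,0,3]]}}

```text
time_s: 6.3
tcp_pos: [0.5366, -0.1051, 0.1121]
orientation: [0.0, 0.724, 0.69, -0.0]
contact_force: [-0.3, -0.2, -1.5]
width: 0.0331
grip_force: 60.5
```

Run:
```python
from h import *
s=grab('side')
st=sensors.state();print(st['tcp_pos'],st['width'],st['contact_force'])
cv2.imwrite('pics/g3.png',cv2.resize(s[190:310,280:400],(600,600),interpolation=cv2.INTER_CUBIC)[:,:,::-1])
```

```text
[ 0.53677961 -0.10371049  0.11200097] 0.03301146809033885 [ 0.01641589  0.94964832 -2.14188602]
```

View pics/g3.png

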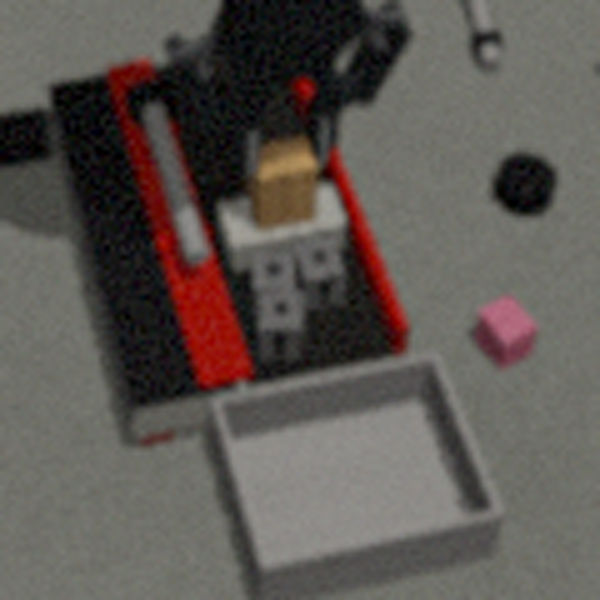

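The three blocks sit in front of the foot, at (275,265), (320,258) and (280,305) in the crop, and the shaft is undisturbed. Finishing the sweep.

Request:
{"op": "move_arm", "data": {"deltas": [[0,-1.0,0,0,3],[-0.1,-1.0,0,0,3],[0,-1.0,0,0,3],[-0.1,-1.0,0,0,3],[0,-1.0,0,0,3],[-0.1,-1.0,0,0,3],[0,-1.0,0,0,3],[0,-1.0,0,0,3],[-0.1,-0.9,0,0,3],[0,0,0,0,3]]}}

```text
time_s: 7.35
tcp_pos: [0.5326, -0.1935, 0.1121]
orientation: [0.0, 0.724, 0.69, -0.0]
contact_force: [-0.5, -0.4, -1.6]
width: 0.0328
grip_force: 60.5
```

Run:
```python
from h import *
s=grab('side')
st=sensors.state();print(st['tcp_pos'],st['width'],st['contact_force'])
cv2.imwrite('pics/g4.png',cv2.resize(s[190:310,280:400],(600,600),interpolation=cv2.INTER_CUBIC)[:,:,::-1])
```

```text
[ 0.53273894 -0.19237844  0.11198013] 0.032941930839063015 [ 0.8507301   0.94779654 -2.12337634]
```

View pics/g4.png

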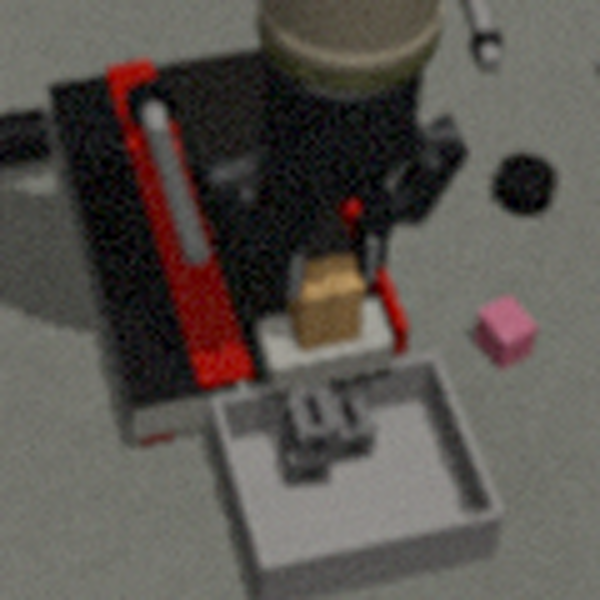

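Request:
{"op": "move_arm", "data": {"deltas": [[0,-0.8,0,0,3],[0,-0.7,0,0,3],[0,0,0,0,3],[0,1.0,0,0,3],[0,1.5,0,0,3],[0.1,1.5,0.5,0,3],[0.1,1.5,2,0,3],[0,1.0,4,0,3],[0,0,3,0,3],[0,0,0,0,3]]}}

```text
time_s: 8.4
tcp_pos: [0.5372, -0.1407, 0.2113]
orientation: [0.002, 0.723, 0.691, 0.003]
contact_force: [0.4, 0.2, -1.5]
width: 0.0328
grip_force: 60.5
```

Run:
```python
from h import *
s=grab('side');t=grab('top')
st=sensors.state();print(st['tcp_pos'],st['width'],st['contact_force'])
c=lambda im,x,y:cv2.resize(im[y:y+75,x:x+50],(400,600),interpolation=cv2.INTER_CUBIC)
cv2.imwrite('pics/g5.png',np.hstack([c(s,322,240),c(t,345,165)])[:,:,::-1])
```

```text
[ 0.53518512 -0.14070426  0.20712992] 0.03302073399471844 [ 0.4784698   0.86535355 -2.84506434]
```

View pics/g5.png

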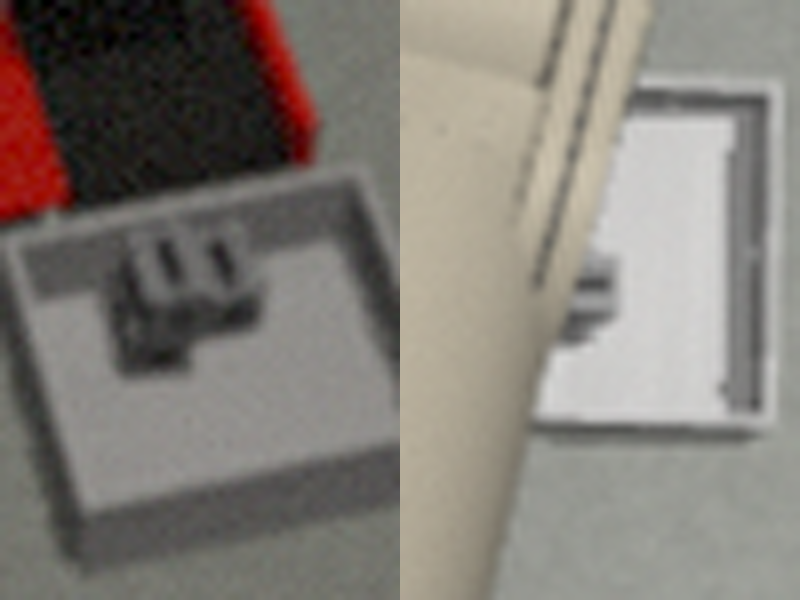

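All three blocks lie together on the tray floor around (180,300) in the side crop, and the belt is empty. Taking the pusher back.

Request:
{"op": "move_arm", "data": {"deltas": [[-0.5,3,0,0,3],[-1,4.6,0,0,3],[-1,4.7,0,0,3],[-1,4.7,0,0,3],[-1,4.7,0,0,3],[-1,4.7,0,0,3],[-1,4.7,0,0,3],[-1,4.7,0,0,3],[0,4,0,0,3],[0,2,0,0,3]]}}

```text
time_s: 9.5
tcp_pos: [0.4577, 0.2802, 0.2051]
orientation: [-0.001, 0.721, 0.692, -0.001]
contact_force: [-0.1, 0.2, -1.1]
width: 0.033
grip_force: 60.5
```

Request:
{"op": "move_arm", "data": {"deltas": [[0,0,-4,0,3],[0,0,-4,0,3],[0,0,-3,0,3],[0,0,-2,0,3],[0,0,-1.0,0,3],[0,0,0,0,3],[0,0,0,0,3],[0,0,0,0,3],[0,0,0,0,3],[0,0,0,0,3]]}}

```text
time_s: 10.5
tcp_pos: [0.4603, 0.2766, 0.0677]
orientation: [0.0, 0.723, 0.691, 0.001]
contact_force: [-0.5, 0.5, -1.7]
width: 0.0331
grip_force: 60.5
```

Request:
{"op": "move_arm", "data": {"deltas": [[0,0,-0.4,0,3],[0,0,-0.2,0,3],[0,0,-0.1,0,3],[0,0,-0.1,0,3],[0,0,-0.1,0,3],[0,0,0,0,3],[0,0,0,0,3],[0,0,0,0,3],[0,0,0,0,3],[0,0,0,0,3]]}}

```text
time_s: 11.5
tcp_pos: [0.4604, 0.2766, 0.0586]
orientation: [0.0, 0.723, 0.691, 0.001]
contact_force: [0.0, -0.9, 6.0]
width: 0.0331
grip_force: 61.9
```

Request:
{"op": "move_arm", "data": {"deltas": [[0,0,0,0,8.54],[0,0,0,0,8.54],[0,0,0,0,8.54],[0,0,0,0,8.54],[0,0,0,0,8.54],[0,0,2,0,8.54],[0,0,4,0,8.54],[0,0,4,0,8.54],[0,0,4,0,8.54],[0,0,0,0,8.54]]}}

```text
time_s: 12.5
tcp_pos: [0.4623, 0.2778, 0.2037]
orientation: [0.0, 0.723, 0.691, 0.004]
contact_force: [0.5, 0.4, -0.4]
width: 0.0857
grip_force: 0.0
```

```bash
sed -i "s#^t=.*#t=grab('top')[:,:,::-1].copy()#; s#^print('blocks')#grab('side','side1')\nprint('blocks')#" meas.py
python3 - <<'E'
src=open('meas.py').read()
import re
# foot/wood search box + only needed parts
src=src.replace('(180,195,220,235)','(185,195,240,245)')
src=src[:src.index("g=cv2.cvt")]
exec(src)
cv2.imwrite('pics/top1.png',t)
sh=cv2.imread('pics/side1.png')
print('side shaft')
m=mask(sh,(0,0,110),(180,60,255),(300,195,335,255))
for a,c,r in comps(m): print(a,c,[w(p,.084,'side') for p in cv2.boxPoints(r)])
print('side wood')
m=mask(sh,(8,60,100),(25,255,255),(250,130,320,200))
for a,c,r in comps(m): print(a,c,w(c,.07,'side'))
E
```

```text
RED
226 [315.2 177.7] [array([0.5863, 0.0607]), array([0.5945, 0.0605]), array([ 0.5832, -0.1943]), array([ 0.575 , -0.1938])] (83.12818908691406, 2.664839506149292)
185 [279.4 210.3] [array([0.503 , 0.0674]), array([0.5026, 0.0152]), array([0.4718, 0.0152]), array([0.4722, 0.0672])] (10.0, 17.0)
436 [329.5 212.3] [array([ 0.4687, -0.0021]), array([ 0.5011, -0.0033]), array([ 0.493 , -0.1915]), array([ 0.4606, -0.1898])] (61.35374069213867, 10.529000282287598)
wood
93 [201.6 219.1] [0.4594 0.2735] [[197.0, 224.5], [198.10000610351562, 212.89999389648438], [206.0, 213.6999969482422], [204.89999389648438, 225.3000030517578]]
white foot
99 [206. 220.] [array([0.4275, 0.2936]), array([0.4941, 0.2901]), array([0.4913, 0.2567]), array([0.4247, 0.2604])]
blocks
shaft
166 [314.2 210.8] [array([ 0.4779, -0.0042]), array([ 0.4913, -0.0047]), array([ 0.4862, -0.1223]), array([ 0.4729, -0.1216])]
tray
1825 [378.1 196.9] [ 0.529  -0.2657] [array([ 0.6125, -0.1841]), array([ 0.6115, -0.3312]), array([ 0.4426, -0.3264]), array([ 0.4437, -0.1814])]
side shaft
193 [314.3 197.5] [array([0.4749, 0.077 ]), array([0.5784, 0.047 ]), array([0.5671, 0.012 ]), array([0.4659, 0.0414])]
115 [314.7 226. ] [array([ 0.4805, -0.0023]), array([ 0.4929, -0.0007]), array([ 0.4873, -0.122 ]), array([ 0.4758, -0.1231])]
side wood
129 [283.8 164.4] [0.4608 0.2624]
```

The pusher stands upright, with a 34x70 mm footprint at (.459,.275). The belt is clear, and both views agree on the shaft axis at (.483,-.063). Going for the shaft, 20 mm from the middle towards the gear.

Request:
{"op": "move_arm", "data": {"deltas": [[0.2,-2.1,0,0,6],[0.2,-4,0,0,6],[0.3,-4,0,0,6],[0.3,-4,0,0,6],[0.3,-4,0,0,6],[0.3,-4,0,0,6],[0.3,-4,0,0,6],[0.2,-4,0,0,6],[0.1,-2,0,0,6],[0,0,0,0,6]]}}

```text
time_s: 13.6
tcp_pos: [0.4811, -0.048, 0.1969]
orientation: [-0.0, 0.725, 0.689, -0.001]
contact_force: [-0.3, 0.0, 0.0]
width: 0.06
grip_force: 0.0
```

Request:
{"op": "move_arm", "data": {"deltas": [[0,0,-3,0,6],[0,0,-3,0,6],[0,0,-2.5,0,6],[0,0,-2,0,6],[0,0,-1,0,6],[0,0,0,0,6],[0,0,0,0,6],[0,0,0,0,6],[0,0,0,0,6],[0,0,0,0,6]]}}

```text
time_s: 14.6
tcp_pos: [0.4823, -0.0446, 0.0836]
orientation: [0.0, 0.723, 0.691, 0.001]
contact_force: [-0.6, 0.0, -0.7]
width: 0.0598
grip_force: 0.0
```

Request:
{"op": "move_arm", "data": {"deltas": [[0.1,0.1,-0.4,0,6],[0,0,0,0,6],[0,0,0,0,1],[0,0,0,0,1],[0,0,0,0,1],[0,0,0,0,1],[0,0,0,0,1],[0,0,0,0,1],[0,0,0,0,1],[0,0,0,0,1]], "force": 30}}

```text
time_s: 15.6
tcp_pos: [0.483, -0.0437, 0.0791]
orientation: [0.0, 0.723, 0.691, 0.0]
contact_force: [0.3, 1.0, -1.1]
width: 0.0097
grip_force: 0.0
```

Request:
{"op": "move_arm", "data": {"deltas": [[0,0,0,0,1],[0,0,1,0,1],[0,0,2,0,1],[0,0,3,0,1],[0,0,3,0,1],[0,0,3,0,1],[0,0,2,0,1],[0,0,0,0,1],[0,0,0,0,1],[0,0,0,0,1]]}}

```text
time_s: 16.6
tcp_pos: [0.4824, -0.0437, 0.2183]
orientation: [-0.0, 0.723, 0.691, -0.0]
contact_force: [-0.0, -0.3, 0.1]
width: 0.0101
grip_force: 0.0
```

Run:
```python
from h import *
s=grab('side','side2');t=grab('top','top2')
st=sensors.state();print(st['tcp_pos'],st['width'],st['contact_force'],st['torque'])
p=st['tcp_pos']+[0,0,.005]
d=np.array([.044,.999,0])
for nm,v in(('tail',-.08),('gearface',.055)):
  for pit in(0,12,24):
    a=np.radians(pit);q=p+v*(d*np.cos(a)+np.array([0,0,np.sin(a)]));print(nm,pit,proj('side',q).round(1),proj('top',q).round(1))
x,y=proj('side',p).astype(int)
m=cv2.inRange(cv2.cvtColor(s,cv2.COLOR_RGB2HSV),(0,0,110),(180,60,255))
c=cv2.resize(s[y-35:y+40,x-50:x+50],(800,600),interpolation=cv2.INTER_CUBIC)
print(x-50,y-35)
cv2.imwrite('pics/s2c.png',c[:,:,::-1])
```

```text
[ 0.48243766 -0.0436982   0.21819822] 0.01004893236752058 [ 0.68866615 -0.44686326 -0.12924504] [-0.03078505  0.01154214 -0.02957951]
tail 0 [318.5 207.7] [335.3 207.2]
tail 12 [318.3 211.6] [334.5 207.7]
tail 24 [317.9 214.3] [332.4 208.2]
gearface 0 [307.3 174.9] [285.9 205.4]
gearface 12 [307.4 172.1] [286. 205.]
gearface 24 [307.5 169.9] [287.1 204.6]
261 152
```

The grip force is 0: a commanded 10 mm opening isn't closed enough, because the width reads about 3 mm low. Checking whether the shaft stayed in the nest.

Run:
```python
src=open('meas.py').read()
src=src[:src.index("print('RED')")].replace("t=grab('top')[:,:,::-1].copy()","t=cv2.imread('pics/top2.png')")
exec(src)
sh=cv2.imread('pics/side2.png')
m=mask(sh,(0,0,110),(180,60,255),(300,195,335,255))
for a,c,r in comps(m): print(a,c,[w(p,.084,'side') for p in cv2.boxPoints(r)])
m=mask(t,(0,0,130),(180,60,255),(285,200,345,218))
for a,c,r in comps(m): print(a,c,[w(p,.084) for p in cv2.boxPoints(r)])
```

```text
196 [314.2 197.6] [array([0.4749, 0.077 ]), array([0.5816, 0.0461]), array([0.5702, 0.0111]), array([0.4659, 0.0414])]
113 [314.8 226.2] [array([ 0.4808, -0.0023]), array([ 0.4929, -0.0007]), array([ 0.4873, -0.122 ]), array([ 0.4761, -0.1231])]
781 [306.3 208.6] [array([0.4638, 0.0226]), array([0.5152, 0.0227]), array([ 0.5142, -0.1223]), array([ 0.4627, -0.1217])]
```

The shaft is unmoved in its nest. Regrasping with full closure.

Request:
{"op": "move_arm", "data": {"deltas": [[0,0,-2,0,6],[0,0,-2,0,6],[0,0,-2,0,6],[0,0,-3,0,6],[0,0,-2.5,0,6],[0.1,0.0,-1.5,0,6],[0,0,-0.9,0,6],[0,0,0,0,6],[0,0,0,0,6],[0,0,0,0,6]], "force": 30}}

```text
time_s: 17.7
tcp_pos: [0.4845, -0.0437, 0.0809]
orientation: [0.0, 0.723, 0.691, 0.001]
contact_force: [0.4, 0.4, -0.5]
width: 0.0602
grip_force: 0.0
```

Request:
{"op": "move_arm", "data": {"deltas": [[0,0,0,0,0],[0,0,0,0,0],[0,0,0,0,0],[0,0,0,0,0],[0,0,0,0,0],[0,0,0,0,0],[0,0,0,0,0],[0,0,0,0,0],[0,0,0,0,0],[0,0,0,0,0]]}}

```text
time_s: 18.7
tcp_pos: [0.484, -0.0437, 0.08]
orientation: [0.0, 0.723, 0.691, 0.0]
contact_force: [-0.2, -0.6, -0.6]
width: -0.0002
grip_force: 0.0
```

Run:
```python
from h import *
s=grab('side','side3')
s2=cv2.imread('pics/side2.png')[:,:,::-1]
st=sensors.state();p=st['tcp_pos'];print(p,st['contact_force'])
for z in(.014,0,-.015,-.03):print(z,((proj('side',p-[0,0,z])-[275,170])*8).round())
b=lambda c:np.clip(c.astype(float)*1.8,0,255).astype(np.uint8)
c=b(cv2.resize(s[170:245,275:325],(400,600),interpolation=cv2.INTER_CUBIC))
p2=np.array([.4824,-.0437,.2182])
for z in(.014,0,-.015,-.03):print('L',z,((proj('side',p2-[0,0,z])-[290,155])*8).round()+[400,0])
d=b(cv2.resize(s2[155:230,290:340],(400,600),interpolation=cv2.INTER_CUBIC))
cv2.imwrite('pics/s3c.png',np.hstack([c,d])[:,:,::-1])
```

```text
[ 0.48396117 -0.0436597   0.08002493] [-0.24234278 -0.12264125  0.6954544 ]
0.014 [301. 438.]
0 [301. 414.]
-0.015 [301. 388.]
-0.03 [300. 361.]
L 0.014 [574. 300.]
L 0 [573. 271.]
L -0.015 [573. 239.]
L -0.03 [572. 206.]
```

View pics/s3c.png

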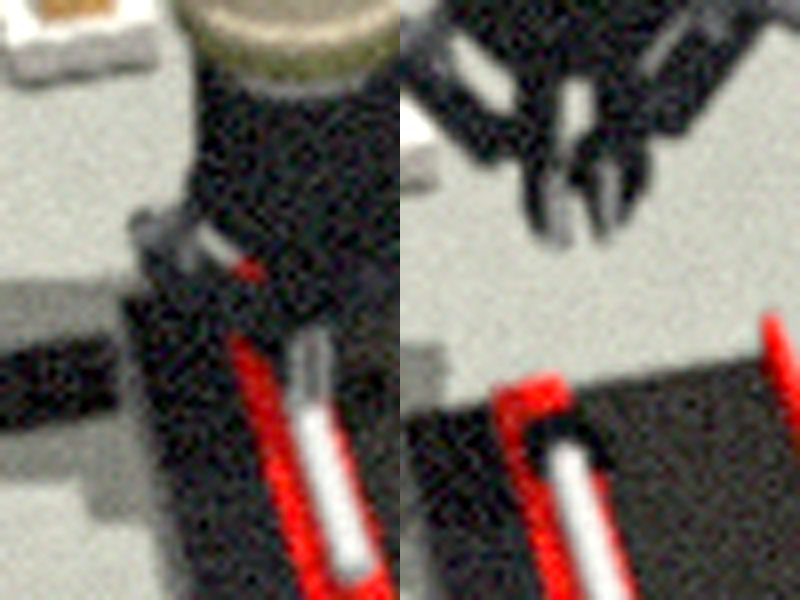

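The fingertips appear at (575,245) in the right crop, about 25 mm higher than the reported TCP implies, and in the left crop they have closed on top of the shaft. That also explains the high hold on the pusher's grip. So I'll open and go about 25 mm lower.

Request:
{"op": "move_arm", "data": {"deltas": [[0,0,0.6,0,6],[0,0,0,0,6],[0,0,0,0,6],[0,0,0,0,6],[0,0,-0.6,0,6],[0,0,-0.8,0,6],[0,0,-0.8,0,6],[0,0,-0.6,0,6],[0,0,0,0,6],[0,0,0,0,6]]}}

```text
time_s: 19.75
tcp_pos: [0.4839, -0.0438, 0.0579]
orientation: [-0.0, 0.723, 0.691, -0.0]
contact_force: [0.0, -0.6, -0.8]
width: 0.0603
grip_force: 0.0
```

Request:
{"op": "move_arm", "data": {"deltas": [[0,0,0,0,3],[0,0,0,0,2],[0,0,0,0,0],[0,0,0,0,0],[0,0,0,0,0],[0,0,0,0,0],[0,0,0,0,0],[0,0,0,0,0],[0,0,0,0,0],[0,0,0,0,0]]}}

```text
time_s: 20.75
tcp_pos: [0.4844, -0.0436, 0.0583]
orientation: [0.0, 0.723, 0.691, 0.0]
contact_force: [4.2, 0.7, 2.8]
width: 0.0128
grip_force: 31.4
```

Request:
{"op": "move_arm", "data": {"deltas": [[0,0,0.5,0,0],[0,0,1,0,0],[0,0,2,0,0],[0,0,3,0,0],[0,0,3,0,0],[0,0,3,0,0],[0,0,2,0,0],[0,0,0,0,0],[0,0,0,0,0],[0,0,0,0,0]]}}

```text
time_s: 21.75
tcp_pos: [0.483, -0.0437, 0.2019]
orientation: [-0.001, 0.723, 0.691, -0.001]
contact_force: [0.1, -0.1, -1.3]
width: 0.0125
grip_force: 31.1
```

```bash
cat > sh.py <<'E'
import sys
src=open('meas.py').read()
src=src[:src.index("print('RED')")]
exec(src)
st=sensors.state();p=st['tcp_pos'];print(p,st['width'],st['grip_force'],st['contact_force'].round(2),st['torque'].round(3))
k=sys.argv[1];yaw=np.radians(float(sys.argv[2]))
s=grab('side','sd'+k)[:,:,::-1].copy();cv2.imwrite(f'pics/tp{k}.png',t)
g=p+[0,0,.026];d=np.array([np.cos(yaw),np.sin(yaw),0])
for v in(-.08,-.03,.055):
  for pit in(0,12,24):
    a=np.radians(pit);q=g+v*(d*np.cos(a)+np.array([0,0,np.sin(a)]));print(v,pit,proj('side',q).round(1),proj('top',q).round(1))
for n,im in(('side',s),('top',t)):
    m=mask(im,(0,0,100),(180,50,255),(0,0,640,400));x,y=proj(n,g-.04*d).astype(int)
    o=np.zeros_like(m);o[y-25:y+25,x-35:x+35]=m[y-25:y+25,x-35:x+35]
    for a,c,r in comps(o,25): print(n,a,c,np.round(cv2.boxPoints(r),1).tolist(),'cands')
E
python3 sh.py 4 92.5
```

```text
[ 0.483077   -0.04372227  0.20187739] 0.012960417486397388 31.062151193618774 [-0.19 -0.23 -1.17] [ 0.058 -0.013  0.002]
-0.08 0 [321.3 205.9] [335.4 204.2]
-0.08 12 [321.  209.8] [334.5 204.9]
-0.08 24 [320.4 212.6] [332.4 205.5]
-0.03 0 [315.3 193.4] [317.  205.1]
-0.03 12 [315.2 194.8] [316.8 205.4]
-0.03 24 [315.  195.9] [316.1 205.6]
0.055 0 [305.9 173.9] [285.8 206.7]
0.055 12 [305.9 171.1] [285.9 206.3]
0.055 24 [306.2 168.9] [287.  205.8]
side 37 [285.9 173.7] [[280.6000061035156, 172.89999389648438], [290.6000061035156, 170.89999389648438], [291.6000061035156, 176.10000610351562], [281.6000061035156, 178.10000610351562]] cands
side 1658 [321.4 189.7] [[281.0, 170.0], [350.0, 170.0], [350.0, 219.0], [281.0, 219.0]] cands
top 2157 [306.2 203.4] [[285.0, 228.0], [285.0, 179.0], [335.0, 179.0], [335.0, 228.0]] cands
```

Run:
```python
import cv2,numpy as np
s=cv2.cvtColor(cv2.imread('pics/sd4.png'),cv2.COLOR_BGR2GRAY)
print(s[180:218,304:334])
t=cv2.cvtColor(cv2.imread('pics/tp4.png'),cv2.COLOR_BGR2GRAY)
print(t[198:212,300:344:1])
```

```text
[[ 80  41   8 ... 111 111 106]
 [102  50  14 ... 114 111 113]
 [107  48   9 ... 116 110 114]
 ...
 [ 37  45  31 ...  28  31  29]
 [ 14  25  35 ...  38  29  25]
 [ 13  34  38 ...  38  25  33]]
[[164 163 164 162 164 162 165 164 165 166 164 165 167 166 162 144 117 156
  181 178 155 112 138 180 178 179 161 114  59  60  62  60  61  60  61  61
   59  59  60  60  60  63  61  62]
 [170 167 169 171 167 171 171 171 172 173 173 173 176 174 173 160 139 156
  180 180 157 111 136 180 180 177 161 115  64  56  59  60  60  62  60  60
   58  60  60  64  62  60  57  59]
 [173 175 174 172 173 172 175 175 176 179 178 180 179 180 181 179 164 158
  182 178 160 110 137 179 177 176 160 108  62  60  61  57  59  61  58  58
   59  63  61  62  61  60  62  60]
 [172 172 171 170 175 175 175 177 174 178 178 179 182 180 178 178 165 158
  181 180 158 107 139 179 180 177 155  97  59  62  59  60  62  61  61  61
   61  60  61  60  58  63  62  61]
 [173 173 173 173 172 175 174 175 175 180 177 181 180 181 178 174 162 158
  181 179 159 110 138 178 179 177 153  93  59  60  58  62  65  58  59  59
   61  61  58  61  63  60  6
[... 954 characters left out ...]
4 174 173 171 171 171 169 168 166 153 157
  189 187 166 120 144 187 187 184 163 151 171 172 173 175 174 176 177 156
  108 103 101  94  93  93  93  87]
 [177 174 176 176 177 175 177 175 173 172 172 169 167 168 163 163 150 158
  190 187 166 120 144 187 187 183 155 124 131 135 135 139 139 141 144 137
  117 117 115 116 115 115 112 113]
 [177 172 176 175 176 176 174 174 174 173 170 169 169 167 162 163 150 157
  188 187 167 118 144 185 187 180 145  84  93 105 106 108 109 113 111 113
  115 117 113 115 117 113 117 114]
 [175 175 175 175 175 174 173 173 173 172 171 169 168 167 164 162 147 154
  187 183 166 117 145 185 185 178 149  88 101 115 115 114 116 113 115 114
  116 113 114 116 115 114 116 115]]
```

Run:
```python
import cv2,numpy as np
np.set_printoptions(threshold=100000,linewidth=250)
s=cv2.cvtColor(cv2.GaussianBlur(cv2.imread('pics/sd4.png'),(3,3),0),cv2.COLOR_BGR2GRAY)
print(s[160:224:1,296:336:1][::2])
```

```text
[[ 41  21  14  14  18  19  17  16  15  16  20  20  18  18  19  18  16  14  16  19  19  20  19  18  18  17  15  18  23  27  30  36  42  43  40  36  34  32  37  59]
 [ 34  24  21  20  19  18  18  20  19  15  17  22  22  19  20  20  18  16  14  15  19  22  19  17  17  17  17  27  42  50  45  41  48  56  52  37  23  17  24  46]
 [ 53  66  67  51  30  18  14  14  17  15  12  16  18  20  23  23  21  18  20  21  19  20  19  16  17  25  40  54  55  42  30  28  36  41  39  28  22  30  51  79]
 [ 67  89 105 101  80  53  33  22  16  15  15  14  14  19  19  16  17  16  17  17  14  12  13  20  34  52  61  53  34  20  19  24  21  17  18  24  37  62  90 107]
 [ 58  73  97 112 113 104  84  55  28  14  11  13  18  18  16  18  22  21  18  20  19  15  15  25  42  54  46  29  19  18  21  23  21  20  30  50  75  98 112 114]
 [ 27  30  48  75  97 112 112  92  57  28  16  14  17  22  26  35  44  41  27  19  16  15  16  16  22  27  27  26  24  21  20  20  23  36  64  91 106 113 116 115]
 [ 22  24  23  31  51  78  94  83  51  23  12  12  17  19  17  17  21  21  17  14  16  21  20  18  20  25  31  31  24  22 
[... 3416 characters left out ...]
30  28  27  27  29  30  29  28  28  29  31  32]
 [ 16  14  15  14  12  13  14  15  21  30  34  37  40  39  40  46  46  42  40  37  31  29  29  30  32  30  28  28  27  29  29  28  29  29  31  32  30  27  27  29]
 [ 14  15  13  12  11  10  14  15  18  28  38  40  39  40  40  39  41  45  48  47  40  33  30  29  30  31  27  26  29  29  29  30  28  26  28  31  31  29  31  32]
 [ 12  16  18  13   8   6   8  10  14  23  33  40  41  39  36  35  35  42  53  54  46  38  31  27  28  30  30  28  28  29  29  29  29  29  32  32  30  30  29  29]
 [ 16  19  21  19  14  14  14  13  14  20  34  47  53  53  51  51  52  53  55  58  54  43  31  26  26  27  28  29  30  31  30  29  26  26  29  29  27  28  29  28]]
```

Run:
```python
from h import *
for a in [(318.3,205),(318.3,207),(318.3,208.5)]: print(tri(a,(339.7,207)))
# nest frame earlier check: tail pre-grasp
print('tcp',proj('top',np.array([.483,-.0437,.228])))
# top-view shaft rows centre per column -> line; side ridge fit
s=cv2.cvtColor(cv2.GaussianBlur(cv2.imread('pics/sd4.png'),(3,3),0),cv2.COLOR_BGR2GRAY).astype(float)
pts=[]
for r in range(188,205):
    seg=s[r,308:324]; w=np.clip(seg-118,0,None); pts.append((308+(w*np.arange(16)).sum()/max(w.sum(),1e-6),r))
print(np.round(pts,1).tolist())
```

```text
(array([ 0.4762436 , -0.13435075,  0.24484301]), np.float64(0.0020048231220472245))
(array([ 0.47656159, -0.13462476,  0.23773397]), np.float64(0.0027534738177254136))
(array([ 0.47680207, -0.13483266,  0.23235403]), np.float64(0.0033201536517085814))
tcp [305.97015191 205.72283384]
[[312.8, 188.0], [313.2, 189.0], [313.6, 190.0], [313.9, 191.0], [314.4, 192.0], [314.7, 193.0], [315.1, 194.0], [315.4, 195.0], [315.7, 196.0], [316.1, 197.0], [316.4, 198.0], [316.7, 199.0], [317.0, 200.0], [317.2, 201.0], [317.6, 202.0], [317.9, 203.0], [318.1, 204.0]]
```

```bash
cat > axis.py <<'E'
from h import *
def plane_hit(tp,sp):
    o,a=ray('top',tp[0]);_,b=ray('top',tp[1]);n=np.cross(a,b);out=[]
    for q in sp:
        o2,d=ray('side',q);out.append(o2+d*(n@(o-o2))/(n@d))
    return np.array(out)
def pitch(P):
    d=P[0]-P[-1];return 'yaw',np.degrees(np.arctan2(d[1],d[0])).round(1),'pitch',np.degrees(np.arctan2(d[2],np.hypot(*d[:2]))).round(1)
E
python3 - <<'E'
from axis import *
t=cv2.cvtColor(cv2.imread('pics/tp4.png'),cv2.COLOR_BGR2GRAY).astype(float)
for c in range(327,342):
    col=t[200:214,c];g=np.diff(col);print(c,'rise',200.5+np.argmax(g),'fall',200.5+np.argmin(g), round(200+(np.clip(col-135,0,None)*np.arange(14)).sum()/max(np.clip(col-135,0,None).sum(),1e-6),1))
for k in (-.5,0,.5):
  P=plane_hit([(328,206.9),(339,207.2+k)],[(312.8,188),(315.1,194),(318.1,204)]);print(P.round(4),pitch(P))
s2=cv2.cvtColor(cv2.imread('pics/side3.png'),cv2.COLOR_BGR2GRAY)
print(s2[236:248,314:326])
E
```

```text
327 rise 205.5 fall 209.5 207.1
328 rise 204.5 fall 208.5 206.9
329 rise 204.5 fall 208.5 207.0
330 rise 205.5 fall 208.5 207.0
331 rise 205.5 fall 208.5 207.0
332 rise 205.5 fall 208.5 207.0
333 rise 205.5 fall 208.5 207.1
334 rise 205.5 fall 208.5 207.2
335 rise 205.5 fall 209.5 207.3
336 rise 207.5 fall 202.5 200.0
337 rise 207.5 fall 210.5 200.0
338 rise 207.5 fall 201.5 200.0
339 rise 207.5 fall 205.5 200.0
340 rise 207.5 fall 200.5 200.0
341 rise 207.5 fall 205.5 200.0
[[ 0.4767 -0.0773  0.2529]
 [ 0.4772 -0.0975  0.2494]
 [ 0.4791 -0.1193  0.2328]] ('yaw', np.float64(93.3), 'pitch', np.float64(25.6))
[[ 0.4789 -0.069   0.245 ]
 [ 0.4777 -0.0957  0.2476]
 [ 0.4777 -0.124   0.2378]] ('yaw', np.float64(88.8), 'pitch', np.float64(7.5))
[[ 0.4833 -0.0527  0.2292]
 [ 0.4786 -0.0924  0.2443]
 [ 0.4751 -0.1328  0.2471]] ('yaw', np.float64(84.2), 'pitch', np.float64(-12.6))
[[ 49  81 113 130 134 129  94  57  43  33  34  27]
 [ 53  68 102 128 141 134 111  68  31  21  27  35]
 [ 38  56  82 122 141 137 123  82  46  23  23  34]
 [ 41  44  76 115 130 132 120  96  59  25  10  21]
 [ 36  39  68 101 114 113 109 101  72  30  32  23]
 [ 45  43  55  72  90  90  92  90  74  41  30  31]
 [ 58  45  39  66  69  83  83  73  57  40  22  26]
 [ 52  39  30  45  56  60  63  55  67  55  37  32]
 [ 43  49  42  40  38  48  52  64  47  60  39  32]
 [ 59  50  41  51  46  47  50  64  66  57  55  30]
 [ 55  53  57  48  56  60  50  57  46  51  59  40]
 [ 55  57  69  60  63  64  62  53  70  59  53  42]]
```

Run:
```python
from axis import *
for c in (335.2,335.7):
  for a in [(318.2,205),(318.4,207),(318.4,208)]: print(c,a,*tri(a,(c,207.2)))
for k in (0,.3,.5):
  P=plane_hit([(328,207),(335,207.0+k)],[(313.2,189),(315.4,195),(318.1,204)]);print(P.round(4),pitch(P))
```

```text
335.2 (318.2, 205) [ 0.47810852 -0.12294696  0.23285873] 0.0003456920038839906
335.2 (318.4, 207) [ 0.47870748 -0.12321095  0.22547152] 0.0001155020606740145
335.2 (318.4, 208) [ 0.47887697 -0.12331886  0.22178785] 0.0002606083084583335
335.7 (318.2, 205) [ 0.47785344 -0.12422594  0.2342123 ] 0.00011317292832614602
335.7 (318.4, 207) [ 0.47844974 -0.12449667  0.22684754] 0.00011786986493468994
335.7 (318.4, 208) [ 0.47861815 -0.12460803  0.22317528] 0.0004938803511731143
[[ 0.4769 -0.0801  0.2518]
 [ 0.4771 -0.1008  0.2489]
 [ 0.4782 -0.1224  0.236 ]] ('yaw', np.float64(91.7), 'pitch', np.float64(20.4))
[[ 0.4791 -0.0724  0.2443]
 [ 0.4773 -0.1001  0.2481]
 [ 0.4764 -0.1283  0.2423]] ('yaw', np.float64(87.3), 'pitch', np.float64(2.0))
[[ 0.4815 -0.0634  0.2355]
 [ 0.4775 -0.0993  0.2473]
 [ 0.4745 -0.1349  0.2493]] ('yaw', np.float64(84.4), 'pitch', np.float64(-10.9))
```

Run:
```python
from h import *
g=np.array([.4831,-.0437,.228]);y=np.radians(87.5)
for pit in(-10,0,5,10,15,20):
    a=np.radians(pit);d=np.array([np.cos(y)*np.cos(a),np.sin(y)*np.cos(a),np.sin(a)])
    A,B=proj('side',g-.03*d),proj('side',g-.08*d);print(pit,A.round(1),B.round(1),'slope',((B-A)[0]/(B-A)[1]).round(3),proj('top',g-.08*d).round(1),'gear',proj('side',g+.0475*d).round(1),proj('top',g+.0475*d).round(1))
```

```text
-10 [314.3 192. ] [318.7 202.3] slope 0.422 [335.1 206.2] gear [308.2 177.6] [288.9 205.4]
0 [314.3 193.5] [318.8 206.4] slope 0.342 [335.4 206.8] gear [308.1 175.2] [288.5 205.1]
5 [314.3 194.2] [318.7 208.1] slope 0.313 [335.2 207. ] gear [308.1 174.2] [288.5 204.9]
10 [314.3 194.8] [318.6 209.7] slope 0.288 [334.8 207.2] gear [308.1 173.2] [288.6 204.8]
15 [314.3 195.3] [318.5 211.1] slope 0.267 [334.1 207.5] gear [308.1 172.3] [288.8 204.6]
20 [314.2 195.8] [318.3 212.2] slope 0.248 [333.3 207.7] gear [308.2 171.5] [289.2 204.5]
```

Numerically the shaft is held about level (pitch 0–2°), while the lens looks down about 12°. I'll shift the shaft 25 mm along so that the gear rests on the cradle, then lower it so the gear is pushed up in the grip.

Request:
{"op": "move_arm", "data": {"deltas": [[-0.1,-1.5,0,0,0],[0,-1.0,-1,0,0],[0,0,-3,0,0],[0,0,-3,0,0],[0,0,-3,0,0],[0,0,-1.7,0,0],[0,0,0,0,0],[0,0,0,0,0],[0,0,0,0,0],[0,0,0,0,0]]}}

```text
time_s: 22.85
tcp_pos: [0.4837, -0.0687, 0.087]
orientation: [0.001, 0.723, 0.691, 0.001]
contact_force: [-0.2, -0.1, -0.7]
width: 0.0124
grip_force: 31.1
```

Request:
{"op": "move_arm", "data": {"deltas": [[0,0,-0.3,0,0],[0,0,-0.3,0,0],[0,0,-0.2,0,0],[0,0,-0.2,0,0],[0,0,-0.2,0,0],[0,0,-0.1,0,0],[0,0,0,0,0],[0,0,0,0,0],[0,0,0,0,0],[0,0,0,0,0]]}}

```text
time_s: 23.85
tcp_pos: [0.4831, -0.0687, 0.0731]
orientation: [0.0, 0.723, 0.691, 0.0]
contact_force: [0.2, -0.5, -1.5]
width: 0.0125
grip_force: 31.1
```

Request:
{"op": "move_arm", "data": {"deltas": [[0,0,-0.2,0,0],[0,0,-0.2,0,0],[0,0,-0.2,0,0],[0,0,-0.2,0,0],[0,0,-0.2,0,0],[0,0,-0.2,0,0],[0,0,-0.2,0,0],[0,0,0,0,0],[0,0,0,0,0],[0,0,0,0,0]]}}

```text
time_s: 24.85
tcp_pos: [0.4838, -0.0694, 0.0609]
orientation: [0.0, 0.723, 0.69, 0.001]
contact_force: [-9.4, -3.8, 28.5]
width: 0.0127
grip_force: 35.2
```

Request:
{"op": "move_arm", "data": {"deltas": [[0,0,0.5,0,0],[0,0,1,0,0],[0,0,2,0,0],[0,0,3,0,0],[0,0,3,0,0],[0,0,3,0,0],[0,0,2,0,0],[0,0,0,0,0],[0,0,0,0,0],[0,0,0,0,0]]}}

```text
time_s: 25.85
tcp_pos: [0.4822, -0.0685, 0.2028]
orientation: [-0.001, 0.723, 0.691, -0.001]
contact_force: [-0.3, -0.5, -1.5]
width: 0.0124
grip_force: 32.2
```

Run:
```python
from h import *
np.set_printoptions(threshold=100000,linewidth=250)
s=grab('side','sd5');t=grab('top','tp5')
st=sensors.state();p=st['tcp_pos'];print(p,st['width'],st['contact_force'].round(1))
g=p+[0,0,.026];y=np.radians(87.5)
for pit in(0,5,10,15,20,25):
    a=np.radians(pit);d=np.array([np.cos(y)*np.cos(a),np.sin(y)*np.cos(a),np.sin(a)])
    A,B=proj('side',g-.03*d),proj('side',g-.08*d);print(pit,A.round(1),B.round(1),'slope',((B-A)[0]/(B-A)[1]).round(3),proj('top',g-.08*d).round(1))
s=cv2.cvtColor(cv2.GaussianBlur(s,(3,3),0),cv2.COLOR_RGB2GRAY)
c,r=proj('side',g-.03*d).astype(int)
print(c-8,r-2);print(s[r-2:r+26,c-8:c+16])
t=cv2.cvtColor(t,cv2.COLOR_RGB2GRAY);c,r=proj('top',g-.08*d).astype(int);print(c-8,r-6);print(t[r-6:r+7,c-8:c+8])
```

```text
[ 0.48232141 -0.06858978  0.2029651 ] 0.012525185824821396 [-0.4  0.4 -0.7]
0 [316.6 199.5] [321.2 212.9] slope 0.343 [344.6 206.9]
5 [316.6 200.2] [321.1 214.6] slope 0.314 [344.3 207.2]
10 [316.6 200.8] [321.  216.2] slope 0.289 [343.8 207.4]
15 [316.5 201.3] [320.9 217.5] slope 0.268 [343.2 207.6]
20 [316.5 201.8] [320.7 218.7] slope 0.249 [342.3 207.8]
25 [316.4 202.1] [320.4 219.6] slope 0.231 [341.2 208. ]
308 200
[[111 112 113 115 113 108 107 117 132 138 133 119 105  97  94  92  88  83  77  72  65  60  57  51]
 [103 104 106 109 109 102 101 112 129 138 135 118  92  73  65  60  56  51  47  45  40  36  33  30]
 [ 87  89  91  94  90  84  86 101 123 138 138 119  85  55  40  36  34  32  31  31  30  29  27  25]
 [ 69  72  74  70  60  53  61  86 116 136 140 126  92  54  34  30  29  29  29  28  27  29  27  25]
 [ 56  60  60  50  37  31  44  74 108 132 141 134 104  64  36  28  28  28  30  30  28  28  27  26]
 [ 54  56  55  45  32  27  38  66 101 128 141 138 115  76  41  27  26  28  30  32  31  28  26  28]
 [ 58  58  57  50  39  29  34  56  90 121 139 141 123  88  50  31  28  30  31  33 
[... 2276 characters left out ...]
  61  60  62  60  61  60  63]
 [133 140 182 181 180 151 104 112 107 106  98  75  61  61  61  62]
 [126 140 184 182 181 162 152 167 162 159 151 118  66  64  62  62]
 [118 143 185 183 183 172 174 187 184 184 181 153  75  64  65  61]
 [122 148 187 187 178 169 175 191 190 190 192 162  93  87  88  86]
 [131 158 188 188 173 153 156 161 164 163 166 151 118 117 115 116]
 [128 156 188 190 174 141 132 132 132 132 136 129 115 115 116 119]
 [126 157 188 188 172 133 118 115 113 110 108 112 117 116 115 119]
 [118 162 186 187 169 132 116 116 117 115 119 116 117 116 115 116]
 [126 167 184 185 165 128 116 118 115 116 117 115 115 115 115 115]
 [123 165 181 182 162 119 116 117 115 114 117 116 117 115 116 117]]
```

Request:
{"op": "move_arm", "data": {"deltas": [[-0.3,3,0,-6,0],[-0.3,3,0,-6,0],[-0.3,3,0,-6,0],[-0.3,3,0,-6,0],[-0.3,3,0,-6,0],[-0.3,3,-0.5,-6,0],[-0.3,3,-0.5,-6,0],[-0.3,3,-0.5,-6,0],[-0.3,3,-0.5,-6,0],[-0.1,3,-0.7,-5.5,0]]}}

```text
time_s: 26.95
tcp_pos: [0.4544, 0.2324, 0.1762]
orientation: [0.0, 0.971, 0.239, -0.0]
contact_force: [0.6, 0.2, -1.4]
width: 0.0125
grip_force: 32.2
```

Request:
{"op": "move_arm", "data": {"deltas": [[0,0.4,0,0,0],[0,0,0,0,0],[0,0,0,0,0],[0,0,0,0,0],[0,0,0,0,0],[0,0,0,0,0],[0,0,0,0,0],[0,0,0,0,0],[0,0,0,0,0],[0,0,0,0,0]]}}

```text
time_s: 27.95
tcp_pos: [0.455, 0.2354, 0.177]
orientation: [0.0, 0.971, 0.241, 0.0]
contact_force: [-0.8, -0.5, -0.2]
width: 0.0125
grip_force: 32.2
```

```bash
cat > pres.py <<'E'
from h import *
import sys
np.set_printoptions(threshold=100000,linewidth=250)
k=sys.argv[1]
s=grab('side','sd'+k);t=grab('top','tp'+k)
st=sensors.state();p=st['tcp_pos'];q=st['orientation'];print(p,np.degrees(2*np.arctan2(q[2],q[1]))-90,st['width'],st['contact_force'].round(1))
g=p+[0,0,.026];y=np.arctan2(q[2],q[1])*2
for pit in(0,5,10,15,20):
    a=np.radians(pit);d=np.array([np.cos(y)*np.cos(a),np.sin(y)*np.cos(a),np.sin(a)])
    A,B,C=[proj('side',g+v*d) for v in(-.03,-.08,.055)];print(pit,A.round(1),B.round(1),C.round(1),'slope dy/dx',((B-A)[1]/(B-A)[0]).round(3),'top',*[proj('top',g+v*d).round(1) for v in(-.03,-.08,.055)])
sg=cv2.cvtColor(s,cv2.COLOR_RGB2GRAY)
c,r=proj('side',g-.08*d).astype(int);print('side',c-6,r-14);print(sg[r-14:r+10,c-6:c+26])
c,r=proj('side',g+.055*d).astype(int);print('sideG',c-14,r-9);print(sg[r-9:r+12,c-14:c+12])
tg=cv2.cvtColor(t,cv2.COLOR_RGB2GRAY)
c,r=proj('top',g-.08*d).astype(int);print('top',c-12,r-12);print(tg[r-12:r+8,c-12:c+8])
c,r=proj('top',g+.055*d).astype(int);print('topG',c-8,r-8);print(tg[r-8:r+12,c-8:c+16])
E
python3 pres.py 6
```

```text
[0.45494456 0.23534877 0.17702523] -62.11578266690539 0.012325880044134076 [ 1.3 -0.3 -1.4]
0 [274.2 142.2] [262.1 148.7] [293.7 131.9] slope dy/dx -0.531 top [209.9 227. ] [218.1 243.1] [196.1 200. ]
5 [274.3 142.9] [262.4 150.4] [293.6 130.7] slope dy/dx -0.63 top [210.1 227.1] [218.6 243.1] [195.7 199.9]
10 [274.4 143.5] [262.8 152. ] [293.3 129.6] slope dy/dx -0.733 top [210.3 227. ] [218.9 242.9] [195.4 199.9]
15 [274.6 144.1] [263.4 153.5] [293.  128.6] slope dy/dx -0.84 top [210.4 226.9] [219.2 242.4] [195.2 200. ]
20 [274.9 144.6] [264.2 154.8] [292.7 127.6] slope dy/dx -0.955 top [210.4 226.7] [219.3 241.8] [195.  200.3]
side 258 140
[[118 111 115 117 118 112 112 113 116 117 118 115 114 111 113 113 115 127 134 140 132 105  71  61  48  21  16  44  74 104 115 114]
 [115 115 113 116 118 113 118 117 115 109 111 115 113 113 114 124 132 137 142 134 124  97  71  72  63  52  60  76  93 111 117 120]
 [116 119 118 115 116 110 112 114 117 109 118 115 116 117 131 133 135 131 129 116 103  96  84  83  85  78  95 104 113 117 116 115]
 [115 115 116 116 113 116 117 117 114 109 112 115 124 13
[... 7924 characters left out ...]
0 133]
 [178 174 139  89 100 120 133 102  78  76  66  72  86  91  93 105 116 100  71  56  65  67  69  87]
 [179 181 158 107  93 101 117 122  90  68  64  68  83  92  92 102 127 128  87  57  51  52  53  65]
 [182 182 177 145  94  93  98 112 110  87  68  63  76  88  94  91 119 136  90  57  48  51  59  81]
 [183 185 185 164 117  93  94  96 104  98  85  70  81  94  92  95 109 119  86  62  50  50  58  72]
 [175 183 185 184 151  97  91  93  94 100  95  86  92  89  93  93 107 115  96  77  54  49  54  66]
 [149 185 184 183 160 120  87  93  90  92  95  94  89  93  91  91 106 118 103  83  53  50  53  52]
 [131 177 189 177 170 152  96  93  93  90  91  90  86  89  92  93 106 118 104  79  54  50  51  51]]
```

```bash
cat > face.py <<'E'
from h import *
import sys
def go(k,tail_t,yawdeg):
    s=cv2.cvtColor(cv2.imread(f'pics/sd{k}.png'),cv2.COLOR_BGR2GRAY).astype(float)
    st=sensors.state();p=st['tcp_pos'];g=p+[0,0,.026];y=np.radians(yawdeg);h=np.array([np.cos(y),np.sin(y),0])
    # brightness profile across shaft for columns: bright ridge + dark lower edge -> mid
    R=[];
    A=proj('side',g-.035*h);B=proj('side',g-.07*h)
    for c in range(int(round(B[0])),int(round(A[0]))+1):
        r0=A[1]+(c-A[0])*(B[1]-A[1])/(B[0]-A[0]);rr=np.arange(int(r0)-5,int(r0)+8);v=s[rr,c]
        up=rr[np.argmax(v)];lo=rr[np.argmin(v)];w=np.clip(v-120,0,None);R.append((c,(w*rr).sum()/w.sum(),up,lo))
    R=np.array(R);print(R.round(1).tolist())
    f=np.polyfit(R[:,0],R[:,1],1);m=np.polyfit(R[:,0],(R[:,1]+R[:,3])/2,1);print('ridge slope',f[0],'mid slope',m[0])
    # vertical plane through grip with shaft yaw: intersect rays of mid line
    n=np.array([-h[1],h[0],0]);P=[]
    for c in (R[0,0],R[-1,0]):
        o,d=ray('side',(c,np.polyval(m,c)));P.append(o+d*(n@(g-o))/(n@d))
    for q in P: print('axis pt',q.round(4),'along',((q-g)@h).round(4),'dz',(q-g)[2].round(4))
    d=(P[1]-P[0])/np.linalg.norm(P[1]-P[0]);pit=np.degrees(np.arcsin(d[2]));s0=(g-P[0])@h/np.cos(np.radians(pit));G=P[0]+d*s0
    print('pitch',pit.round(1),'at grip dz',(G-g)[2].round(4),'face',(G+.055*d).round(4))
go(sys.argv[1],None,float(sys.argv[2]))
E
python3 face.py 6 27.9
python3 - <<'E'
from h import *
for a in[(263.5,150.5),(263.8,151.5)]: print(tri(a,(218.3,243)))
E
```

```text
[[265.0, 148.0, 148.0, 154.0], [266.0, 147.2, 147.0, 151.0], [267.0, 146.2, 146.0, 150.0], [268.0, 146.1, 146.0, 149.0], [269.0, 145.4, 145.0, 149.0], [270.0, 144.7, 145.0, 148.0], [271.0, 144.1, 144.0, 147.0], [272.0, 143.4, 143.0, 147.0], [273.0, 142.8, 143.0, 146.0]]
ridge slope -0.6345068584267574 mid slope -0.7422534292133736
axis pt [0.3934 0.2028 0.1917] along -0.0696 dz -0.0113
axis pt [0.4235 0.2187 0.198 ] along -0.0356 dz -0.005
pitch 10.5 at grip dz 0.0016 face [0.5027 0.2607 0.2146]
(array([0.38642388, 0.19911892, 0.19415232]), np.float64(0.003281199886388854))
(array([0.38680154, 0.20007046, 0.18931449]), np.float64(0.0038026389039323492))
```

Run:
```python
from h import *
c=np.array([.6424,.3356,.2715])
for yaw in(205,208,211):
  r=[]
  for tl in(5,10,12.5,15,20,25):
    y,t=np.radians([yaw,tl]);u=np.array([np.cos(y)*np.cos(t),np.sin(y)*np.cos(t),-np.sin(t)])
    a,b=proj('side',c-.022*u),proj('side',c+.022*u);e,f=proj('top',c-.022*u),proj('top',c+.022*u)
    r.append((tl,round((b-a)[1]/(a-b)[0],3),np.linalg.norm(b-a).round(2),'top',round((f-e)[0]/(f-e)[1],3),np.linalg.norm(f-e).round(2)))
  print(yaw,*r,sep='\n ')
# edges by gradient: upper-left silhouette edge of head & lower dark edge of barrel in the side picture
g=cv2.imread('pics/side0.png');hsv=cv2.cvtColor(g,cv2.COLOR_BGR2HSV)
np.set_printoptions(linewidth=250)
print(cv2.cvtColor(g,cv2.COLOR_BGR2GRAY)[90:116,312:338])
```

```text
205
 (5, np.float64(0.555), np.float64(10.71), 'top', np.float64(0.465), np.float64(16.4))
 (10, np.float64(0.662), np.float64(11.13), 'top', np.float64(0.485), np.float64(16.7))
 (12.5, np.float64(0.717), np.float64(11.33), 'top', np.float64(0.495), np.float64(16.8))
 (15, np.float64(0.772), np.float64(11.53), 'top', np.float64(0.505), np.float64(16.87))
 (20, np.float64(0.887), np.float64(11.89), 'top', np.float64(0.525), np.float64(16.92))
 (25, np.float64(1.009), np.float64(12.22), 'top', np.float64(0.546), np.float64(16.85))
208
 (5, np.float64(0.611), np.float64(10.44), 'top', np.float64(0.531), np.float64(16.41))
 (10, np.float64(0.724), np.float64(10.9), 'top', np.float64(0.551), np.float64(16.72))
 (12.5, np.float64(0.781), np.float64(11.12), 'top', np.float64(0.56), np.float64(16.83))
 (15, np.float64(0.839), np.float64(11.33), 'top', np.float64(0.57), np.float64(16.91))
 (20, np.float64(0.96), np.float64(11.73), 'top', np.float64(0.589), np.float64(16.97))
 (25, np.float64(1.088), np.float64(12.09), 'top', np.float64(0.608), np.float64(16.91))
211
 (5, np.float64(0.674), n
[... 2590 characters left out ...]
  40  60  67  58  65  86 107 112 117 116 110  81  74  73]
 [113 115 111 108  78  54  49  58  30  13  27  42  70  93 100  87  88 100 113 117 115 116 114  83  73  74]
 [109 112 115 111  92  69  58  53  33  25  49  77  99 112 112 112 108 113 117 118 118 114 106  87  74  71]
 [106 110 114 113 107  88  68  52  47  67  91 102 113 113 117 113 111 115 115 116 112 112 106  87  71  72]
 [ 97 110 113 115 116 109  94  91  81  97 110 119 115 118 114 119 116 114 115 111 116 114 102  85  67  73]
 [ 85  96 110 112 118 112 114 110 112 113 116 116 114 120 113 111 115 117 112 113 115 113 107  76  71  69]
 [ 84  86  94 107 114 113 116 119 117 116 117 111 113 112 117 114 115 116 115 118 114 114 108  81  72  72]]
```

Run:
```python
from h import *
F=np.array([.5027,.2607,.2135])
for pit in(5,8,11):
    y,a=np.radians([27.9,pit]);d=np.array([np.cos(y)*np.cos(a),np.sin(y)*np.cos(a),np.sin(a)]);l=np.array([-np.sin(y),np.cos(y),0]);up=np.cross(d,l)
    C=np.array([proj('side',F-b*d+.015*(np.cos(w)*l+np.sin(w)*up)) for b in(0,.015) for w in np.linspace(0,6.28,60)])
    print(pit,'right edge by row',[(r,C[abs(C[:,1]-r)<.6][:,0].max().round(1)) for r in range(125,136) if (abs(C[:,1]-r)<.6).any()],'bottom',C[C[:,1].argmax()].round(1),'top',C[C[:,1].argmin()].round(1))
    C=np.array([proj('top',F-b*d+.015*(np.cos(w)*l+np.sin(w)*up)) for b in(0,.015) for w in np.linspace(0,6.28,60)]);H=cv2.boxPoints(cv2.minAreaRect(C.astype(np.float32)));print('   top rect',H.round(1).tolist())
u=np.array([-.8486,-.4704,-.2419]);L=np.array([.604,.3145,.2415]);v=F-L
print('in lens: x',v@u,'y',v@np.array([.4848,-.8746,0]),'up',v@np.cross(u,np.array([.4848,-.8746,0])))
```

```text
5 right edge by row [(125, np.float64(292.3)), (126, np.float64(293.5)), (127, np.float64(294.4)), (128, np.float64(295.3)), (129, np.float64(295.7)), (130, np.float64(296.0)), (131, np.float64(296.3)), (132, np.float64(296.3)), (133, np.float64(296.2)), (134, np.float64(295.0)), (135, np.float64(292.9))] bottom [291.7 135.5] top [291.4 125.4]
   top rect [[190.0, 201.89999389648438], [199.89999389648438, 196.6999969482422], [203.10000610351562, 202.60000610351562], [193.1999969482422, 207.89999389648438]]
8 right edge by row [(125, np.float64(291.8)), (126, np.float64(293.3)), (127, np.float64(294.3)), (128, np.float64(295.2)), (129, np.float64(295.6)), (130, np.float64(296.0)), (131, np.float64(296.3)), (132, np.float64(296.3)), (133, np.float64(296.2)), (134, np.float64(293.0)), (135, np.float64(293.0))] bottom [291.9 135.6] top [291.3 125.5]
   top rect [[190.1999969482422, 202.1999969482422], [200.0, 196.89999389648438], [203.0, 202.39999389648438], [193.10000610351562, 207.6999969482422]]
11 right edge by row [(125, np.float64(291.4)), (126, np.float64(293.2)), (127, np.float64(294.2)), (128, np.float64(294.8)), (129, np.float64(295.5)), (130, np.float64(295.9)), (131, np.float64(296.3)), (132, np.float64(296.4)), (133, np.float64(296.3)), (134, np.float64(293.1)), (135, np.float64(293.1))] bottom [292.3 135.7] top [291.1 125.6]
   top rect [[190.3000030517578, 202.39999389648438], [200.3000030517578, 197.10000610351562], [202.89999389648438, 202.10000610351562], [192.89999389648438, 207.39999389648438]]
in lens: x 0.11804389999999995 y -0.0020567599999999566 up 0.0005743098779999899
```

The gear's silhouette in the side view matches the prediction to within 1 px. By my estimate the gear face is 118 mm from the lens and within about 2 mm of its line, with the axis about 0.1 rad off that line. Handing in.

```bash
python3 -c "
from cell import job,sensors
s=sensors.state();print(s['time_s'],s['grip_force'],abs(s['joint_velocities']).max());print(job.hand_in())"
```

```text
28.05 32.18869149684906 0.0011836573929392873
the job is handed in; nothing more can be done
None
```

I handed the job in at 28 s, no verdict shown: all three blocks are in the tray, the pusher stands upright on the bench, and the shaft is held with its gear face an estimated 118 mm from the lens, centred to about 2 mm, axis roughly 0.1 rad off the line of sight.

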